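# Fetch the ring basket out of the cleaning tank with the hook rod

## Task

Take the hook rod from its stand and, with the hook only (never the fingers), draw the small steel basket along its rails in the cleaning tank gently up against the stop below the cover's mouth, then lift it out without forcing it. Set the basket down gently, upright and flat, in the blue tray, unhook it and hang the rod back in the fork of its stand. Leave everything else on the bench where it is.

Things in the scene. Friction and masses are not known exactly. Their poses are not given: they have to be found in the camera images.
- rod_grip (a point): Centre of the hook rod's dark wooden handle, 22 x 22 mm square (sides along this frame's x and y) and 48 mm tall, point 26 mm above its lower end. Below it a collar, a straight 5 mm steel shaft down to a J-hook. The rod weighs 90 g and starts hanging in the stand's fork. Once held, the rod's poses are not reported and it may sit a few mm or degrees off in the fingers.
- rod_collar (a point): Centre of the underside of the rod's brass collar (27 mm across, 4 mm thick), on the shaft axis, 30 mm below rod_grip; same axes.
- rod_hook (a point): Inside bottom (saddle) of the rod's J-hook: 9 mm along +x from the shaft axis and 137.5 mm below rod_grip, same axes. The hook points along +x: its lowest surface is 5 mm below this point, its tip rises to 13 mm above it, 10 to 15 mm out from the shaft axis. The centre of a 4 mm bar lying in the hook is 2 to 4 mm above this point.
- stand_seat (a point): Middle of the steel fork of the wooden rod stand, on its upper face, 128 mm above the table. The slot is 16 mm wide with a flared mouth, open towards this frame's -x, closed 17 mm along +x. The collar rests on the fork, shaft in the slot: raise the rod slightly and draw it along -x to take it out. The post (+x side) does not rise above the fork, which is 6 mm thick.
- tank: Narrow drained cleaning tank, clear walls, fixed; 208 x 66 mm outside, 200 x 58 mm inside, 130 mm tall. Origin: centre of the underside; x along its length. Inside, a steel rail runs along each long wall (tops 72 mm above the table). On the rim lies an aluminium keyhole cover: see tank_slot and tank_stop.
- tank_slot (a point): Middle of the tank at the cover's top face, 134 mm up, axes as the tank's. The 4 mm cover has a 14 mm wide slot along the middle line (y = 0) from its mouth to x = +67 mm or beyond, which passes only the rod and its hook. The mouth, 58 mm wide and 40 mm long, lies near the -x end; the basket can pass only there.
- tank_stop (a point): Usual place of the stop plate's face (looking to +x, axes as the tank's). The plate hangs from the mouth's -x edge and stops the basket squarely. Cover and plate are fixed but set up to 18 mm either way along x; the setting is not reported: find it by feel. Only when against the plate, or within about 3 mm of it, can the basket rise through the mouth; otherwise it catches under the cover.
- basket: Small steel basket, about 140 g (varies); origin: centre of its underside. Two side plates 60 mm high, 36 mm along x, 40 mm over their outsides; floor; end walls only 18 mm high, open above. Ears on both sides (52 mm over all, undersides 50 mm up) hang on the tank's rails; it slides with about 1 N. Starts under the slotted part of the cover, axes about parallel to the tank's.
- basket_bar (a point): Middle and peak of the bar joining the basket's side plates, 62 mm above the basket's underside: centre of a 4 mm round bar along the basket's y, falling 6 mm towards each plate. Axes as the basket's. The hook goes in beneath it along x, and lifts it.
- tray: Shallow blue-lined square tray fixed to the table, 130 x 130 mm, rim 14 mm high, walls 5 mm; origin: centre of its underside; inner floor 5 mm above the table.
- loupe: Bystander: steel jeweller's loupe, 36 mm across and 24 mm high, with a flat tab. Origin at the centre of its underside.
- bangle: Bystander: brass bangle lying flat, 72 mm across, 7 mm high. Origin at the centre of its underside.
- punch_block: Bystander: wooden block 110 x 60 x 32 mm holding four short steel punches that rise to 54 mm. Origin at the centre of its underside.
- ring_box: Bystander: dark wooden ring box, 57 mm square, 43 mm high. Origin at the centre of its underside.
- pot: Bystander: open turned wooden pot, 68 mm across, 60 mm high. Origin at the centre of its underside.
- tweezers: Bystander: steel tweezers lying flat, about 170 mm long, 5 mm high. Origin at the centre of its underside.
- jar: Bystander: amber glass jar with a white cap, 56 mm across, 60 mm high. Origin at the centre of its underside.
Things that resemble listed ones, but are neither listed nor needed, are in the scene too. What is meant by the tray is not orange, and is the larger of those in its own colour.

How it is judged:
By the outcome, as a careful person would: the job done as asked, in the order asked, and still so for the second after the job is handed in, with the robot touching nothing.
It also fails if it takes over 72 s, if anything falls off the work surface, if the arm or the gripper's body presses on something with over 40 N, if the wrist force passes 120 N, or if a joint passes its speed limit or range.

## Robot

A 7-joint arm with a two-finger parallel gripper is mounted at the origin on the work surface. World frame = base frame: x ahead of the robot, y to its left, z up, the work surface at z = 0. Lengths are in m, angles in rad, forces in N, time in s.
With the tool pointing down it reaches from about 0.4 to 0.85 m from the base axis. Payload 4.5 kg.
Tool frame: the origin (TCP) lies at the very end of the fingers, on their centre line; the grasp point (between the pads) lies 19 mm behind it (pinch_z is the x of the grasp point in the tool frame, in m); x points along the fingers, y is the direction in which the jaws open and shut, and the axes are right-handed (so a half turn about x gives the same grasp; the last joint's range is limited). The gripper opens to 85 mm and grips with 20 to 120 N. Pads are 22 mm wide; open, the fingers measure 114 mm over their backs; the gripper's body (76 mm by 85 mm) begins 54 mm behind the grasp point. The pads swing forward as they close: fully open they stand 13 mm farther back than shut.
Start: joints at [1.221, 0.689, -0.195, 1.565, 0.157, 0.902, -0.215], TCP at [0.234, -0.58, 0.231] pointing down, gripper open.
Joint ranges: [-3.01, 3.01], [-0.46, 2.08], [-1.47, 1.51], [0.13, 2.56], [-1, 4.14], [0.04, 2.09], [-2.66, 2.66]. Speed limits (rad/s): [2.57, 2.57, 3.14, 3.14, 3.14, 3.14, 3.14].

## Interface

Orientations are given as a rotation vector (axis times angle).
In Python, from cell import state, camera, get_calibration, sign_off, silhouettes, pinch_z gives the robot as it stands.
- The arm moves only by the tool servo_tool, never from a script. Its argument "series" is one flat list of numbers, 5 for each row, row after row: the shift along the world's x, y, z in mm, then the turn about the world's z in rad, then the closure, from 0 (fully open) to 1 (shut). In form: [tx, ty, tz, twist, fingers, tx, ty, tz, twist, fingers, ...]. A call has 1 to 5 rows; each row is the pose to reach, as a shift and turn from the pose commanded when the call began; what a row does not reach only later rows make up. A row lasts 1/12 s, in which the tool goes at most 41.7 mm and 7.16 degrees, less where a joint would pass 70% of its speed; a pose out of reach is approached as far as the arm can. A call with a gripper value outside its range is refused whole. The fingers move at their own pace and stop on an object; the grip force is fixed at half the most. Time passes only in rows, so rows that repeat a pose let the fingers close. It gives the time, the measured TCP pose, the force and the opening at its end, in the units of the state.
- state(): the state, without advancing time (a new reading comes with each control period).
- camera(name): name is "scene" or "top" or "wrist"; returns the picture (480x640x3 uint8, red, green, blue); there is no depth.
- get_calibration(name): a dict with "mtx" (3x3 intrinsics, pixels), "k1" (the pictures are not rectified: a ray, as slopes to the right and down, at radius r is drawn at 1 + k1 r^2 times it, then the intrinsics apply), "eye" and "attitude" of the camera in the world; the wrist camera has in their place "tool_from_camera" (4x4, takes a point from camera to tool coordinates, whose origin is the TCP and whose axes are the tool frame's). Camera axes: x right, y down, z forward; pixel columns grow to the right and rows downward; lengths in m; the calibration is good to about 2 mm. A picture is of the moment at which its call begins: read the wrist's pose just before it. get_calibration takes no time and is no camera call.
- sign_off(): hands the job in, once; it reports no verdict.
Trained networks look in the newest picture that a camera, given by its name, has taken for a name from the list of things; names that differ only in an ending like _2 or _b are one class to them, and where a whole thing is asked for, a point or a joint stands for the part that bears it (a point fixed in the world has none). Each returns a list of dicts, best first, with "conf" (0 to 1); they miss things now and then, are a little off and sometimes report something else, mostly with a low value. They report only what shows in the picture. A call takes as long as a camera call. They do not tell look-alikes from the thing itself.
- silhouettes(camera, target): "region" (480x640 bool, what is visible of it) and "bbox" ([left, top, right, bottom] in pixels, round what is visible of it).
The state is a dict: "time": time; "joints": joint angles; "joint_velocities": joint speeds; "joint_torque": joint torques, N m; "tool_pos": TCP position; "tool_rot": TCP orientation; "ft_force": force on the tool from outside, world axes, zero at the start; "ft_torque": the same for the moment, N m; "width": finger opening in m.
Only numpy, scipy, OpenCV 4.12 (cv2) and the standard library are available. Lean on these libraries where they do the work, as an engineer would, in place of code of your own. Each camera call takes 0.05 s, during which the arm holds its last target.

## Working session

There is one attempt and no reset: what is moved stays moved. The work goes in short steps, Python scripts to look and compute and a tool call to move; the robot and the scene stay as the last step left them, time stands still between calls to the robot, and variables do not carry over. Pictures are saved under pics/ and viewed, and the job is handed in when it is done.

Besides the shell and the picture viewer there is one more tool, called after "Request:" as a command line: name --argument value ..., lists and objects as JSON in quotes. servo_tool: Moves the arm, as the interface text tells. Its arguments: {"type":"object","properties":{"series":{"type":"array","items":{"type":"number"}}},"required":["series"]}

```bash
ls; mkdir -p pics; python3 - <<'E'
from cell import *
import cv2
s=state(); print(s)
print(pinch_z if not callable(pinch_z) else pinch_z())
for n in ("scene","top","wrist"):
    im=camera(n); cv2.imwrite(f"pics/{n}0.png",im[:,:,::-1]); c=get_calibration(n); print(n,c)
E
```

```text
pics
{'time': 0.0, 'joints': array([ 1.22080317,  0.69001446, -0.19448104,  1.56638967,  0.15728495,
        0.90249224, -0.21505947]), 'joint_velocities': array([-4.39554068e-05, -2.81225335e-03, -1.65424136e-03,  2.62753276e-03,
       -6.83615788e-04,  1.65667174e-04, -4.98861193e-04]), 'joint_torque': array([ 5.85400221e-05, -5.39615786e+01, -1.26627926e+00, -1.58542335e+01,
        9.13307013e-03,  9.53436247e-03, -1.45456895e-06]), 'tool_pos': array([ 0.23371093, -0.57893067,  0.23045204]), 'tool_rot': array([ 2.01141184,  0.39288546, -2.01245251]), 'ft_force': array([0.38399824, 0.72575317, 0.36447264]), 'ft_torque': array([ 0.0312616 , -0.03680484,  0.00142148]), 'width': 0.0852907750396934}
-0.0187
scene {'mtx': array([[556.15966707,   0.        , 319.46282876],
       [  0.        , 556.15966707, 234.23772663],
       [  0.        ,   0.        ,   1.        ]]), 'k1': -0.04985215039475519, 'eye': array([1.17553333, 0.20970598, 1.13845927]), 'attitude': array([-1.39377543, -2.34177513,  0.72865092])}
top {'mtx': array([[548.46075003,   0.        , 318.06527129],
       [  0.        , 548.46075003, 242.35792511],
       [  0.        ,   0.        ,   1.        ]]), 'k1': -0.08822959518139173, 'eye': array([ 0.32071496, -0.11922697,  1.60415332]), 'attitude': array([-2.12115671,  2.16586545, -0.14507054])}
wrist {'mtx': array([[383.8699837 ,   0.        , 320.59507963],
       [  0.        , 383.8699837 , 234.98065953],
       [  0.        ,   0.        ,   1.        ]]), 'k1': -0.05721224515459718, 'tool_from_camera': array([[-5.98203262e-04, -2.63764521e-01,  9.64586916e-01,
        -1.41642746e-01],
       [ 9.99999166e-01, -1.26148453e-03,  2.75214081e-04,
        -2.18878976e-04],
       [ 1.14421976e-03,  9.64586277e-01,  2.63765056e-01,
        -6.66284198e-02],
       [ 0.00000000e+00,  0.00000000e+00,  0.00000000e+00,
         1.00000000e+00]])}
```

View pics/scene0.png

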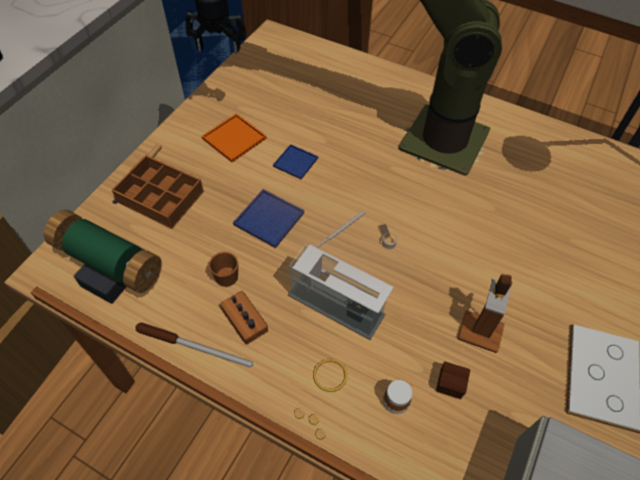

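View pics/top0.png

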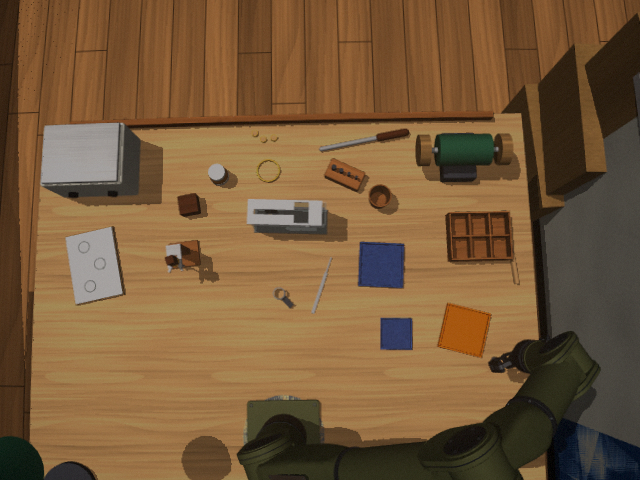

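View pics/wrist0.png

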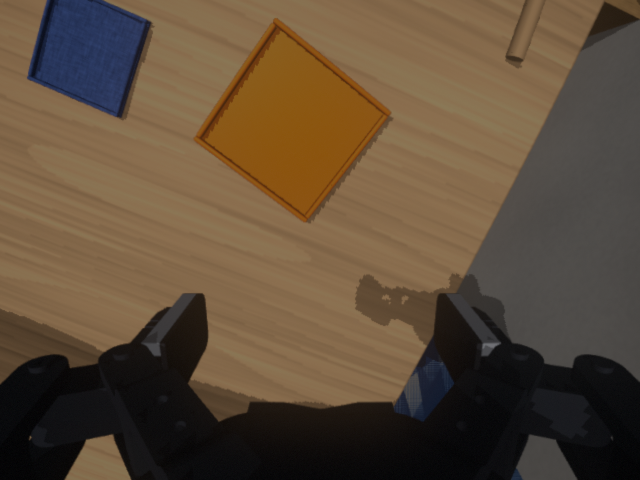

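```bash
cat > h.py <<'E'
import numpy as np, cv2
from cell import *
from scipy.spatial.transform import Rotation as R
from scipy.optimize import least_squares
def cam(n,s=None):
    c=get_calibration(n); K=c['mtx'];k=c['k1']
    if 'eye' in c: return K,k,np.array(c['eye']),R.from_rotvec(c['attitude']).as_matrix()
    s=s or state()
    T=np.eye(4);T[:3,:3]=R.from_rotvec(s['tool_rot']).as_matrix();T[:3,3]=s['tool_pos']
    T=T@c['tool_from_camera']; return K,k,T[:3,3],T[:3,:3]
def proj(C,P):
    K,k,e,A=C; P=np.atleast_2d(P); q=(P-e)@A; x=q[:,:2]/q[:,2:]; r=(x**2).sum(1,keepdims=True)
    x=x*(1+k*r); return x*[K[0,0],K[1,1]]+[K[0,2],K[1,2]]
def ray(C,uv):
    K,k,e,A=C; d=(np.atleast_2d(uv)-[K[0,2],K[1,2]])/[K[0,0],K[1,1]]; x=d.copy()
    for _ in range(20): x=d/(1+k*(x**2).sum(1,keepdims=True))
    return np.c_[x,np.ones(len(x))]@A.T
def atz(C,uv,z):
    d=ray(C,uv); e=C[2]; return e+d*((z-e[2])/d[:,2:])
def tri(Cs,uvs):
    A=np.zeros((3,3));b=np.zeros(3)
    for C,u in zip(Cs,uvs):
        d=ray(C,u)[0];d/=np.linalg.norm(d);M=np.eye(3)-np.outer(d,d);A+=M;b+=M@C[2]
    return np.linalg.solve(A,b)
def crop(im,x0,y0,x1,y1,f,name):
    c=cv2.resize(im[y0:y1,x0:x1],None,fx=f,fy=f,interpolation=cv2.INTER_CUBIC); cv2.imwrite(name,c)
E
python3 - <<'E'
from h import *
a=cv2.imread('pics/scene0.png');b=cv2.imread('pics/top0.png')
crop(a,270,230,410,350,5,'pics/s_tank.png')
crop(a,430,260,530,360,6,'pics/s_stand.png')
crop(b,230,185,350,250,6,'pics/t_tank.png')
crop(b,150,225,230,290,8,'pics/t_stand.png')
for n in ('scene','top'):
    C=cam(n)
    for t in ('tank','tray','basket','rod_grip','stand_seat','basket_bar','rod_hook','tank_slot','loupe','tweezers','pot','punch_block','ring_box','jar','bangle'):
        for r in silhouettes(n,t)[:3]:
            bb=r['bbox']; ys,xs=np.nonzero(r['region']); print(n,t,round(r['conf'],2),np.round(bb),np.round(atz(C,[xs.mean(),ys.mean()],0.01)[0],3))
E
```

```text
scene tank 0.94 [290. 244. 385. 340.] [ 0.618 -0.037  0.01 ]
scene tray 0.85 [272. 144. 317. 176.] [ 0.289 -0.326  0.01 ]
scene tray 0.76 [199. 112. 268. 162.] [ 0.295 -0.522  0.01 ]
scene tray 0.69 [231. 191. 304. 247.] [ 0.49  -0.288  0.01 ]
scene rod_grip 0.77 [494. 274. 512. 297.] [0.394 0.295 0.01 ]
scene stand_seat 0.78 [459. 281. 515. 356.] [0.507 0.291 0.01 ]
scene basket_bar 0.3 [493. 277. 512. 298.] [0.394 0.295 0.01 ]
scene rod_hook 0.76 [492. 277. 513. 296.] [0.395 0.295 0.01 ]
scene rod_hook 0.46 [432. 363. 469. 401.] [0.669 0.272 0.01 ]
scene tank_slot 0.32 [493. 275. 512. 298.] [0.395 0.295 0.01 ]
scene loupe 0.55 [379. 227. 399. 249.] [0.403 0.001 0.01 ]
scene tweezers 0.67 [317. 213. 364. 247.] [ 0.423 -0.109  0.01 ]
scene pot 0.61 [210. 255. 236. 288.] [ 0.669 -0.303  0.01 ]
scene punch_block 0.68 [221. 289. 265. 343.] [ 0.754 -0.194  0.01 ]
scene ring_box 0.73 [436. 363. 470. 398.] [0.668 0.274 0.01 ]
scene jar 0.66 [383. 380. 411. 413.] [0.756 0.184 0.01 ]
scene bangle 0.7 [316. 359. 348. 394.] [0.782 0.04  0.01 ]
top tank 0.57 [253. 202. 329. 236.] [ 0.614 -0.046
[... 743 characters left out ...]
oupe 0.62 [282. 297. 292. 305.] [ 0.38  -0.015  0.01 ]
top tweezers 0.61 [310. 274. 328. 311.] [ 0.399 -0.108  0.01 ]
top pot 0.88 [370. 187. 388. 208.] [ 0.686 -0.293  0.01 ]
top pot 0.56 [312. 273. 330. 313.] [ 0.405 -0.11   0.01 ]
top pot 0.4 [210. 164. 230. 188.] [0.763 0.188 0.01 ]
top punch_block 0.79 [325. 157. 364. 192.] [ 0.754 -0.192  0.01 ]
top ring_box 0.89 [178. 192. 200. 217.] [0.673 0.276 0.01 ]
top jar 0.61 [209. 166. 229. 186.] [0.764 0.188 0.01 ]
top jar 0.56 [168. 257. 181. 266.] [0.505 0.323 0.01 ]
top jar 0.55 [280. 290. 294. 307.] [ 0.384 -0.013  0.01 ]
top bangle 0.52 [253. 159. 278. 182.] [0.781 0.036 0.01 ]
top bangle 0.41 [252. 203. 329. 234.] [ 0.612 -0.041  0.01 ]
```

View pics/s_tank.png

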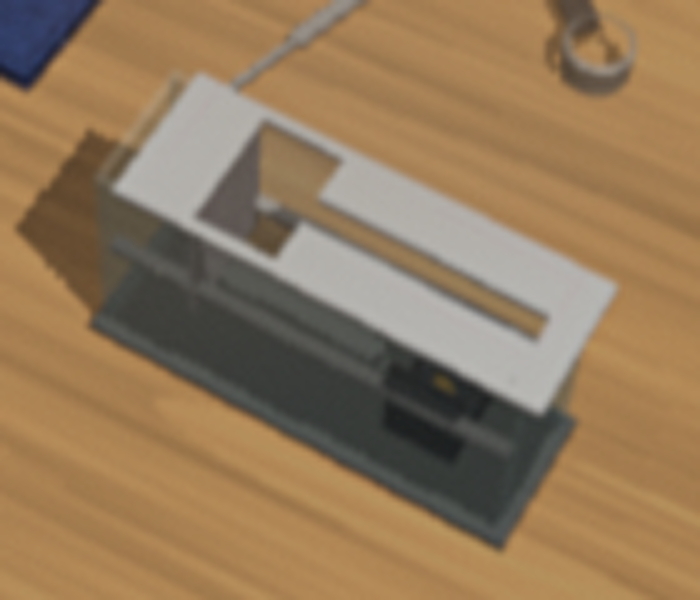

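View pics/s_stand.png

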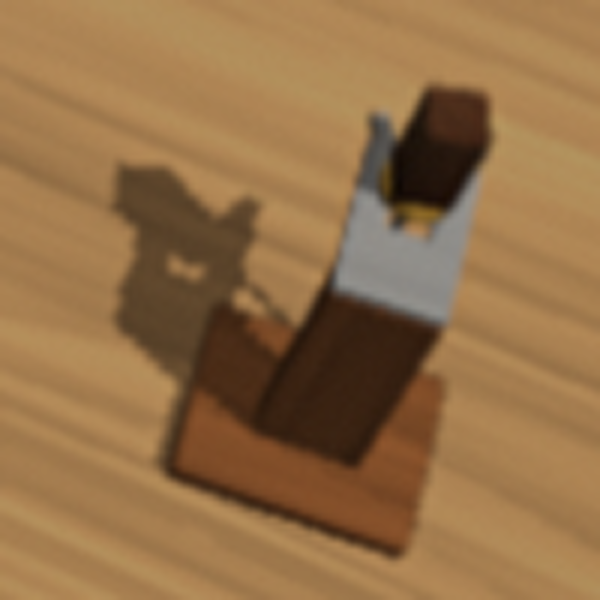

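View pics/t_tank.png

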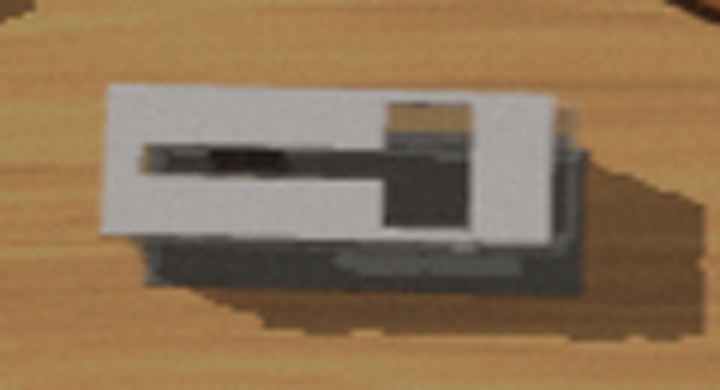

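View pics/t_stand.png

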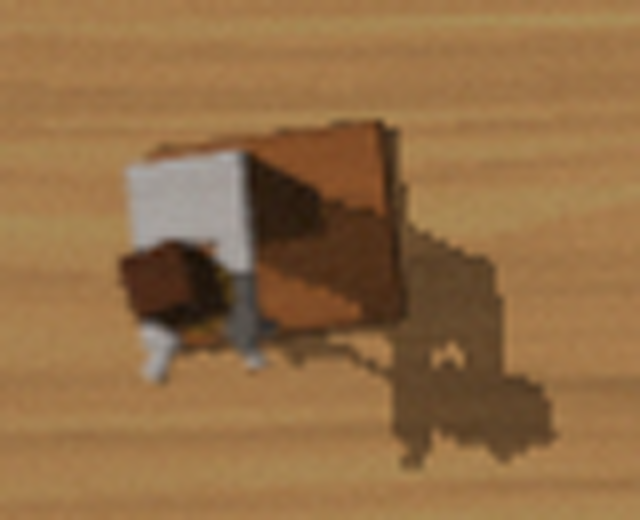

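```bash
python3 - <<'E'
from h import *
S=cam('scene');T=cam('top')
def s(x,y): return [(x+.5)/5-.5+270,(y+.5)/5-.5+230]
def t(x,y): return [(x+.5)/6-.5+230,(y+.5)/6-.5+185]
print('cover scene');print(np.round(atz(S,[s(200,72),s(617,287),s(545,415),s(113,188)],.134)*1e3,1))
print('cover top');print(np.round(atz(T,[t(555,93),t(107,85),t(102,233),t(552,243)],.134)*1e3,1))
print('mouth scene');print(np.round(atz(S,[s(265,122),s(342,158),s(277,255),s(197,215)],.134)*1e3,1))
print('mouth top');print(np.round(atz(T,[t(470,103),t(388,103),t(383,228),t(470,230)],.134)*1e3,1))
print('slotend scene');print(np.round(atz(S,[s(550,318),s(527,340)],.134)*1e3,1))
print('slotend top');print(np.round(atz(T,[t(142,145),t(142,173)],.134)*1e3,1))
print('base scene');print(np.round(atz(S,[s(92,325),s(500,548),s(577,422)],0)*1e3,1))
print('base top');print(np.round(atz(T,[t(585,295),t(145,285)],0)*1e3,1))
E
```

```text
cover scene
[[ 582.7 -118.4  134. ]
 [ 593.8   85.1  134. ]
 [ 661.9   83.7  134. ]
 [ 652.3 -122.1  134. ]]
cover top
[[ 649.2 -123.2  134. ]
 [ 657.7   81.9  134. ]
 [ 588.9   84.2  134. ]
 [ 579.7 -120.4  134. ]]
mouth scene
[[592.  -81.4 134. ]
 [592.3 -43.9 134. ]
 [647.9 -45.9 134. ]
 [646.9 -84.5 134. ]]
mouth top
[[645.4 -84.3 134. ]
 [646.2 -46.9 134. ]
 [588.3 -43.8 134. ]
 [586.5 -83.3 134. ]]
slotend scene
[[620.5  66.8 134. ]
 [634.3  62.8 134. ]]
slotend top
[[629.3  65.8 134. ]
 [616.2  65.8 134. ]]
base scene
[[ 651.9 -137.8    0. ]
 [ 662.6   76.9    0. ]
 [ 589.6   81.2    0. ]]
base top
[[ 576.9 -136.2    0. ]
 [ 586.7   81.4    0. ]]
```

```bash
python3 - <<'E'
from h import *
s=state();M=R.from_rotvec(s['tool_rot']).as_matrix();print(M.round(3))
K,k,e,A=cam('wrist',s);print(e,A.round(3))
# stand estimate
S=cam('scene');T=cam('top')
def s6(x,y): return [(x+.5)/6-.5+430,(y+.5)/6-.5+260]
def t8(x,y): return [(x+.5)/8-.5+150,(y+.5)/8-.5+225]
print('fork rear corners scene',(atz(S,[s6(333,290),s6(443,325)],.128)*1e3).round(1))
print('fork rear top',(atz(T,[t8(245,150),t8(127,170)],.128)*1e3).round(1))
print('fork tips top',(atz(T,[t8(262,360),t8(153,378)],.128)*1e3).round(1))
print('handle top scene',(atz(S,[s6(430,85),s6(490,95),s6(487,140),s6(427,130)],.180)*1e3).round(1))
print('handle top top',(atz(T,[t8(168,240),t8(122,263),t8(140,318),t8(190,300)],.180)*1e3).round(1))
print('base corners top',(atz(T,[t8(380,122),t8(400,318)],.014)*1e3).round(1))
print('base corners scene',(atz(S,[s6(165,470),s6(402,552)],.0)*1e3).round(1))
E
```

```text
[[ 0.     0.374 -0.927]
 [-0.    -0.927 -0.374]
 [-1.     0.     0.   ]]
[ 0.29574762 -0.55438026  0.37294343] [[ 0.373 -0.895 -0.244]
 [-0.928 -0.36  -0.099]
 [ 0.001  0.264 -0.965]]
fork rear corners scene [[544.8 271.  128. ]
 [539.6 308.6 128. ]]
fork rear top [[538.8 268.  128. ]
 [532.7 309.  128. ]]
fork tips top [[466.5 261.1 128. ]
 [461.  298.7 128. ]]
handle top scene [[487.  271.9 180. ]
 [481.  291.2 180. ]
 [498.6 295.5 180. ]
 [504.5 276.4 180. ]]
handle top top [[501.7 279.7 180. ]
 [494.3 295.  180. ]
 [476.  288.6 180. ]
 [481.6 272.  180. ]]
base corners top [[565.  247.7  14. ]
 [492.2 239.5  14. ]]
base corners scene [[566.9 247.5   0. ]
 [556.2 336.4   0. ]]
```

Request:
servo_tool --series '[40, 30, 30, 0, 0, 75, 60, 60, 0, 0, 105, 85, 90, 0, 0, 135, 110, 115, 0, 0, 165, 135, 140, 0, 0]'

```text
time: 2.07
tool_pos: [0.37, -0.4684, 0.347]
tool_rot: [2.011, 0.39, -2.011]
ft_force: [0.8, -0.4, -0.4]
width: 0.0855
```

Request:
servo_tool --series '[25, 32, 10, 0, 0, 50, 64, 20, 0, 0, 75, 96, 20, 0, 0, 95, 130, 20, 0, 0, 115, 165, 20, 0, 0]'

```text
time: 2.48
tool_pos: [0.485, -0.303, 0.366]
tool_rot: [2.012, 0.39, -2.01]
ft_force: [1.4, 0.2, 0.9]
width: 0.0855
```

Request:
servo_tool --series '[15, 38, 0, 0, 0, 30, 76, 0, 0, 0, 45, 114, 0, 0, 0, 60, 152, 0, 0, 0, 75, 190, 0, 0, 0]'

```text
time: 2.9
tool_pos: [0.5593, -0.1127, 0.3659]
tool_rot: [2.011, 0.39, -2.011]
ft_force: [0.1, 0.7, -0.3]
width: 0.0853
```

```bash
python3 - <<'E'
from h import *
s=state();print(s['tool_pos'],s['joints'].round(2))
np.save('pics/w1.npy',np.r_[s['tool_pos'],s['tool_rot']])
im=camera('wrist')[:,:,::-1]; cv2.imwrite('pics/w1.png',im); s=state();print(s['tool_pos'],s['time'])
E
```

```text
[ 0.5593228  -0.11272761  0.36585846] [ 0.26  0.48 -0.24  1.53  0.12  1.14 -1.19]
[ 0.56280034 -0.10040251  0.36595274] 2.95
```

View pics/w1.png

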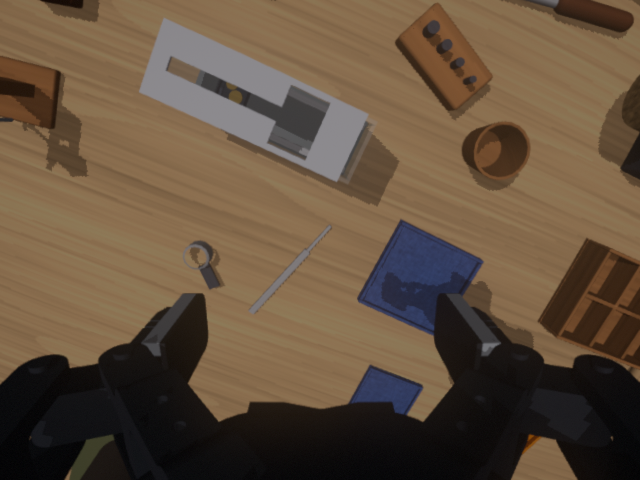

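Request:
servo_tool --series '[-10, 38, -10, 0, 0, -20, 76, -20, 0, 0, -30, 114, -30, 0, 0, -40, 152, -40, 0, 0, -50, 190, -50, 0, 0]'

```text
time: 3.37
tool_pos: [0.5083, 0.0767, 0.3154]
tool_rot: [2.012, 0.39, -2.011]
ft_force: [0.5, 0.7, -0.5]
width: 0.0854
```

```bash
python3 - <<'E'
from h import *
s=state();print(s['tool_pos'],s['joints'].round(2))
np.save('pics/w2.npy',np.r_[s['tool_pos'],s['tool_rot']])
im=camera('wrist')[:,:,::-1]; cv2.imwrite('pics/w2.png',im); s=state();print(s['tool_pos'],s['time'])
E
```

```text
[0.50826877 0.07672471 0.31540149] [-0.06  0.44 -0.27  1.78  0.14  0.94 -1.58]
[0.50444762 0.08737334 0.31395492] 3.4167
```

View pics/w2.png

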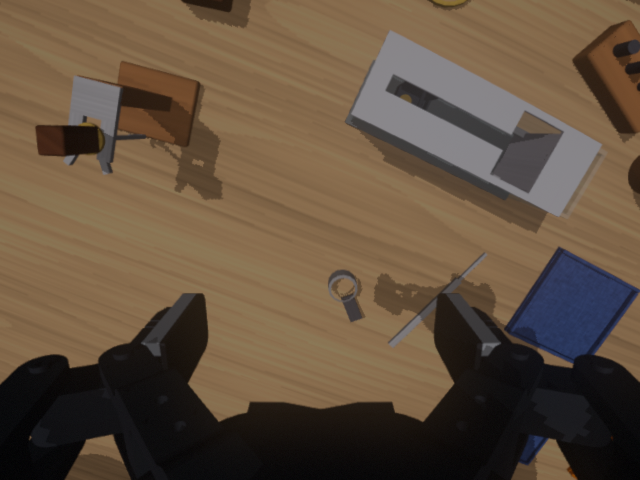

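```bash
python3 - <<'E'
from h import *
a=cv2.imread('pics/w2.png'); crop(a,25,50,225,200,4,'pics/w2a.png'); crop(a,340,20,610,225,3,'pics/w2b.png')
E
```

```text
(no output)
```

View pics/w2a.png

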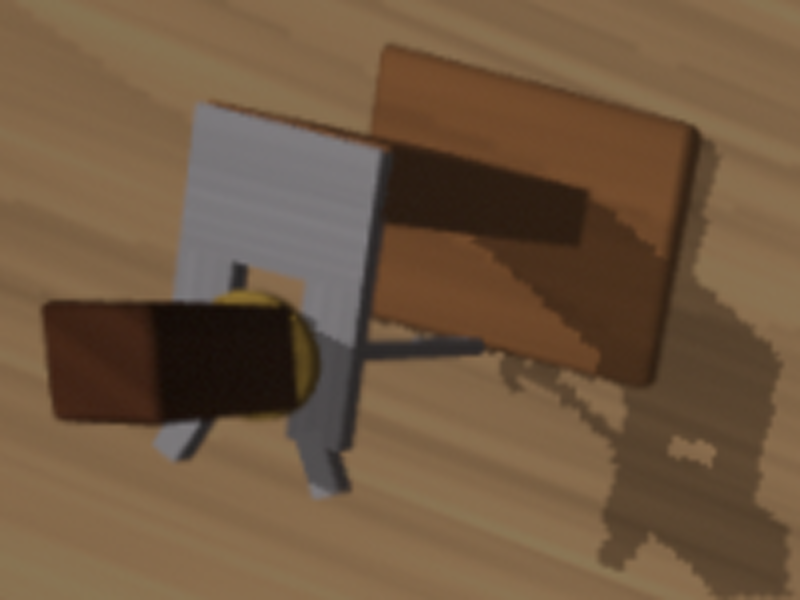

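View pics/w2b.png

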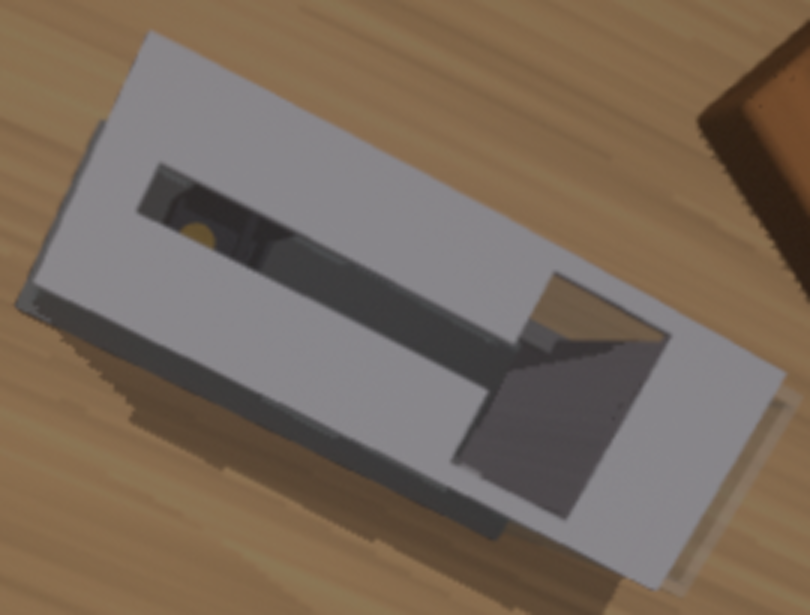

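Request:
servo_tool --series '[-10, 37, -10, 0, 0, -20, 74, -20, 0, 0, -30, 111, -20, 0, 0, -40, 140, -20, 0, 0, -40, 140, -20, 0, 0]'

```text
time: 3.83
tool_pos: [0.466, 0.2235, 0.296]
tool_rot: [2.007, 0.408, -2.007]
ft_force: [-0.2, 0.4, 0.3]
width: 0.0855
```

```bash
python3 - <<'E'
from h import *
s=state();print(s['tool_pos'],s['joints'].round(2))
np.save('pics/w3.npy',np.r_[s['tool_pos'],s['tool_rot']])
im=camera('wrist')[:,:,::-1]; cv2.imwrite('pics/w3.png',im); s=state();print(s['tool_pos'],s['time'])
E
```

```text
[0.46601343 0.223497   0.29597649] [-0.35  0.47 -0.28  1.8   0.16  0.89 -1.87]
[0.46751309 0.21942877 0.29585759] 3.8833
```

View pics/w3.png

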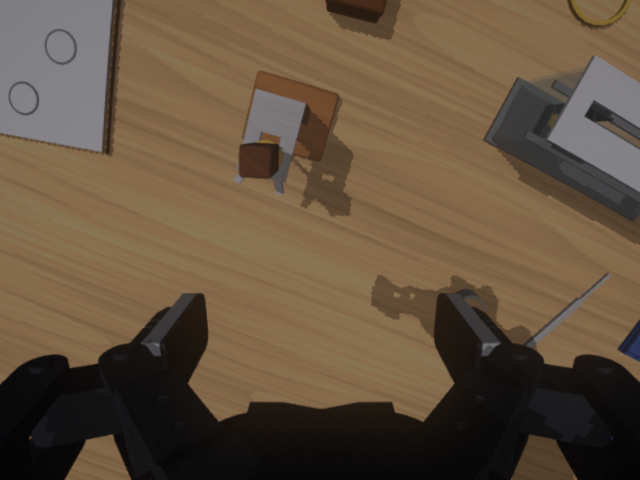

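```bash
python3 - <<'E'
from h import *
a=cv2.imread('pics/w3.png'); crop(a,225,60,365,220,5,'pics/w3a.png')
s=state();print(s['tool_pos'],s['tool_rot'],s['time'])
E
```

```text
[0.46751309 0.21942877 0.29585759] [ 2.00768012  0.4006903  -2.00740302] 3.8833
```

View pics/w3a.png

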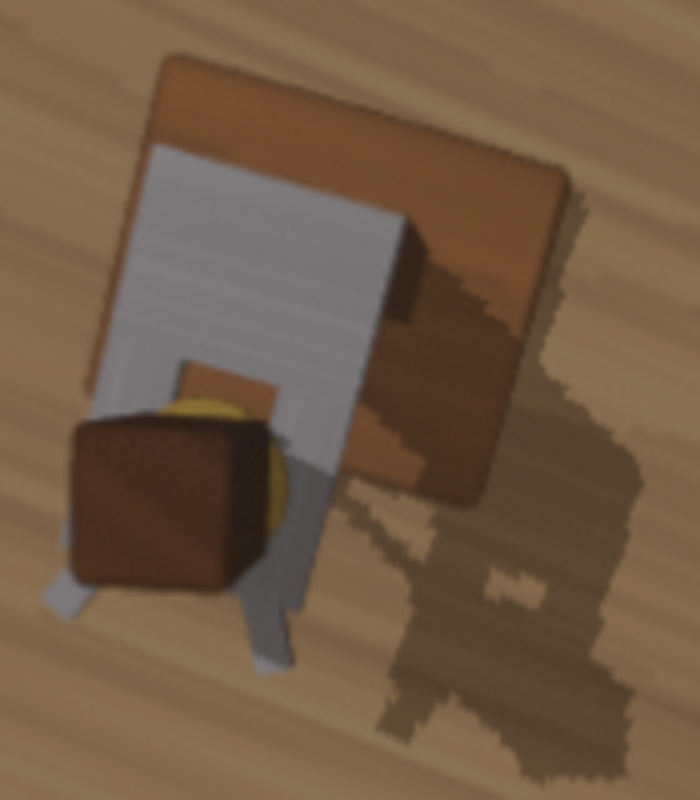

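```bash
python3 - <<'E'
from h import *
v=np.load('pics/w3.npy'); C=cam('wrist',dict(tool_pos=v[:3],tool_rot=v[3:]))
def c(x,y): return [(x+.5)/5-.5+225,(y+.5)/5-.5+60]
def show(n,p,z):
    P=atz(C,[c(*q) for q in p],z)*1e3; print(n,P[:,:2].round(1).tolist(),'mean',P.mean(0).round(1))
    d=np.diff(P,axis=0); print('  dirs',np.degrees(np.arctan2(d[:,1],d[:,0])).round(1),np.linalg.norm(d,axis=1).round(1))
show('handle',[(75,424),(236,420),(226,590),(72,582)],.180)
show('forkrear',[(152,143),(408,215)],.128)
show('forkside',[(408,215),(298,610)],.128)
show('slotend',[(180,360),(278,387)],.128)
show('tips',[(65,615),(272,670)],.128)
show('base',[(165,55),(570,175),(475,505)],.014)
w=np.load('pics/w2.npy'); C2=cam('wrist',dict(tool_pos=w[:3],tool_rot=w[3:]))
def c2(x,y): return [(x+.5)/4-.5+25,(y+.5)/4-.5+50]
C=C2;c=c2
show('handle2',[(45,303),(150,300),(160,422),(55,418)],.180)
show('collar',[(318,360),(318,360)],.130)
show('slotend2',[(240,263),(305,282)],.128)
show('forkrear2',[(195,103),(388,150)],.128)
for z in (.005,.0155,.0205): print(z,atz(C,c(482,347),z)*1e3)
E
```

```text
handle [[498.8, 295.8], [507.3, 276.3], [486.0, 269.6], [479.1, 289.1]] mean [492.8 282.7 180. ]
  dirs [ -66.3 -162.6  109.5] [21.3 22.4 20.7]
forkrear [[537.2, 308.7], [542.3, 268.4]] mean [539.8 288.6 128. ]
  dirs [-82.8] [40.6]
forkside [[542.3, 268.4], [479.0, 261.9]] mean [510.7 265.2 128. ]
  dirs [-174.1] [63.6]
slotend [[508.5, 293.3], [510.5, 277.6]] mean [509.5 285.4 128. ]
  dirs [-82.7] [15.9]
tips [[463.8, 296.6], [468.3, 262.3]] mean [466.1 279.4 128. ]
  dirs [-82.5] [34.6]
base [[558.1, 334.4], [568.3, 247.4], [497.3, 239.5]] mean [541.2 273.8  14. ]
  dirs [ -83.4 -173.6] [87.6 71.4]
handle2 [[499.3, 294.1], [506.8, 275.5], [486.3, 268.8], [479.7, 288.0]] mean [493.  281.6 180. ]
  dirs [ -68.1 -162.1  108.8] [20.1 21.6 20.3]
collar [[496.5, 269.1], [496.5, 269.1]] mean [496.5 269.1 130. ]
  dirs [0.] [0.]
slotend2 [[509.4, 291.1], [510.7, 276.8]] mean [510.1 284.  128. ]
  dirs [-85.] [14.3]
forkrear2 [[537.2, 308.1], [542.6, 267.0]] mean [539.9 287.5 128. ]
  dirs [-82.6] [41.5]
0.005 [[489.63508325 288.17534106   5.        ]]
0.0155 [[491.49938223 283.84779041  15.5       ]]
0.0205 [[492.38714364 281.78705201  20.5       ]]
```

Request:
servo_tool --series '[12, 30, -20, -0.05, 0, 25, 62, -40, -0.05, 0, 25, 62, -40, -0.05, 0]'

```text
time: 4.13
tool_pos: [0.4942, 0.282, 0.2522]
tool_rot: [2.037, 0.351, -2.042]
ft_force: [-0.4, 0.9, -0.2]
width: 0.085
```

```bash
cat >> h.py <<'E'
def yaw(s): 
    M=R.from_rotvec(s['tool_rot']).as_matrix(); return np.degrees(np.arctan2(M[1,1],M[0,1]))
def st():
    s=state(); print('t',round(s['time'],2),'pos',(s['tool_pos']*1e3).round(1),'yaw',yaw(s).round(2),'F',s['ft_force'].round(1),'T',s['ft_torque'].round(2),'w',round(s['width']*1e3,1),'j',s['joints'].round(2))
    return s
E
python3 - <<'E'
from h import *
st()
im=camera('wrist')[:,:,::-1]; cv2.imwrite('pics/w4.png',im); st()
E
```

```text
t 4.13 pos [494.2 282.  252.2] yaw -70.64 F [-0.4  0.9 -0.2] T [0.06 0.   0.01] w 85.0 j [-0.45  0.59 -0.24  1.71  0.17  0.86 -2.  ]
t 4.18 pos [493.9 278.9 253.5] yaw -70.72 F [-1.4 -0.3 -0.1] T [-0.05  0.04 -0.  ] w 85.2 j [-0.45  0.59 -0.24  1.71  0.17  0.86 -2.  ]
```

View pics/w4.png

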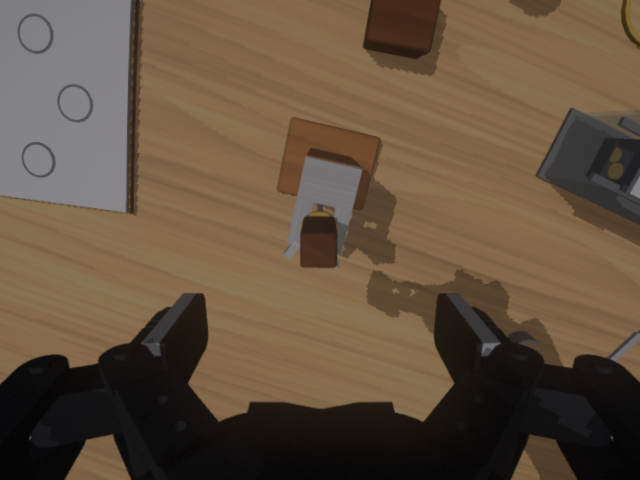

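Request:
servo_tool --series '[0, 3, -30, 0, 0, 0, 3, -60, 0, 0, 0, 3, -75, 0, 0, 0, 3, -75, 0, 0, 0, 3, -75, 0, 0]'

```text
time: 4.6
tool_pos: [0.4945, 0.2784, 0.1808]
tool_rot: [2.04, 0.34, -2.042]
ft_force: [0.1, 0.1, 0.9]
width: 0.0854
```

```bash
python3 - <<'E'
from h import *
s=st()
im=camera('wrist')[:,:,::-1]; cv2.imwrite('pics/w5.png',im); s=st()
C=cam('wrist',s); M=R.from_euler('z',19.5,degrees=True).as_matrix()
H=np.array([[11,11,.0],[11,-11,0],[-11,-11,0],[-11,11,0]])@M.T/1e3+[.4928,.2824,.18]
print(proj(C,H).round(0))
E
```

```text
t 4.6 pos [494.5 278.4 180.8] yaw -70.98 F [0.1 0.1 0.9] T [ 0.02 -0.04 -0.03] w 85.4 j [-0.47  0.68 -0.21  1.79  0.21  0.69 -2.04]
t 4.65 pos [495.1 279.4 181.8] yaw -70.97 F [0.9 0.1 0.4] T [-0.    0.07  0.06] w 85.4 j [-0.47  0.68 -0.21  1.79  0.21  0.69 -2.04]
[[284. 278.]
 [339. 277.]
 [339. 327.]
 [286. 327.]]
```

View pics/w5.png

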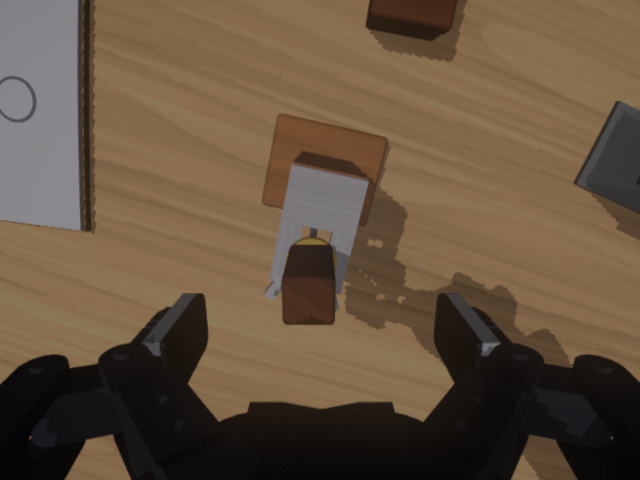

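Request:
servo_tool --series '[-2, 4, -20, 0, 0, -2, 4, -40, 0, 0, -2, 4, -40, 0, 0, -2, 4, -40, 0, 0]'

```text
time: 4.98
tool_pos: [0.4925, 0.284, 0.1416]
tool_rot: [2.041, 0.343, -2.04]
ft_force: [0.3, 0.1, 0.4]
width: 0.0855
```

```bash
python3 - <<'E'
from h import *
s=st()
im=camera('wrist')[:,:,::-1]; cv2.imwrite('pics/w6.png',im); s=st()
E
```

```text
t 4.98 pos [492.5 284.  141.6] yaw -70.91 F [0.3 0.1 0.4] T [-0.02 -0.01 -0.01] w 85.5 j [-0.49  0.74 -0.2   1.82  0.23  0.6  -2.07]
t 5.03 pos [493.1 284.4 142.2] yaw -70.91 F [0.9 0.2 0.1] T [-0.    0.    0.07] w 85.4 j [-0.49  0.74 -0.2   1.82  0.23  0.6  -2.07]
```

View pics/w6.png

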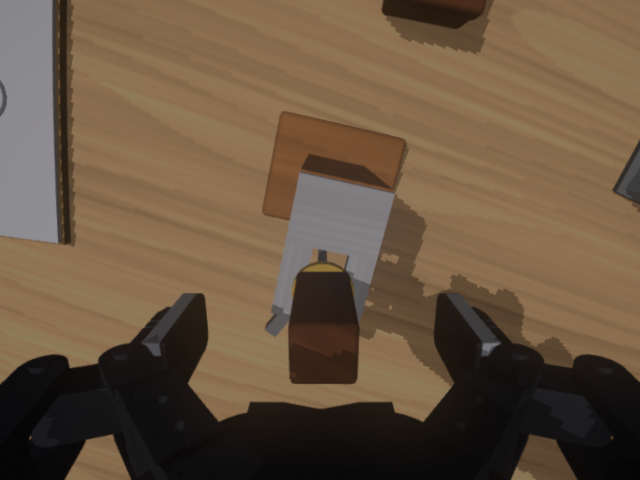

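Request:
servo_tool --series '[0, 0, 0, 0, 1, 0, 0, 0, 0, 1, 0, 0, 0, 0, 1, 0, 0, 0, 0, 1, 0, 0, 0, 0, 1]'

```text
time: 5.45
tool_pos: [0.4922, 0.2845, 0.141]
tool_rot: [2.041, 0.344, -2.04]
ft_force: [0.2, 0.5, -0.9]
width: 0.0254
```

Request:
servo_tool --series '[0, 0, 0, 0, 1, 0, 0, 0, 0, 1, 0, 0, 0, 0, 1]'

```text
time: 5.7
tool_pos: [0.4921, 0.2845, 0.141]
tool_rot: [2.041, 0.344, -2.04]
ft_force: [-1.1, -0.6, 4.4]
width: 0.0215
```

```bash
python3 - <<'E'
from h import *
s=st()
im=camera('wrist')[:,:,::-1]; cv2.imwrite('pics/w7.png',im); s=st()
E
```

```text
t 5.7 pos [492.1 284.5 141. ] yaw -70.87 F [-1.1 -0.6  4.4] T [-0.1   0.16  0.02] w 21.5 j [-0.49  0.74 -0.2   1.82  0.23  0.6  -2.07]
t 5.75 pos [492.1 284.5 141. ] yaw -70.87 F [-0.9 -0.3  4.6] T [-0.07  0.19 -0.04] w 21.5 j [-0.49  0.74 -0.2   1.82  0.23  0.6  -2.07]
```

View pics/w7.png

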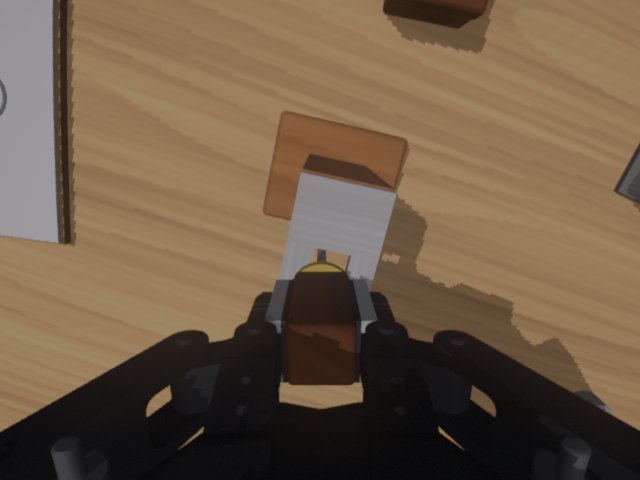

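Request:
servo_tool --series '[0, 0, 4, 0, 1, 0, 0, 8, 0, 1, 0, 0, 8, 0, 1, -15, -2, 8, 0, 1, -35, -4, 8, 0, 1]'

```text
time: 6.17
tool_pos: [0.4584, 0.2803, 0.1486]
tool_rot: [2.044, 0.342, -2.04]
ft_force: [-0.9, 0.5, -0.5]
width: 0.0217
```

Request:
servo_tool --series '[-20, -3, 0, 0, 1, -40, -5, 5, 0, 1, -50, -6, 30, 0, 1, -50, -6, 60, 0, 1, -50, -6, 60, 0, 1]'

```text
time: 6.58
tool_pos: [0.4083, 0.2764, 0.2127]
tool_rot: [2.048, 0.349, -2.035]
ft_force: [0.4, 1.3, -0.5]
width: 0.0216
```

```bash
python3 - <<'E'
from h import *
s=st()
for n in ('wrist','scene','top'):
    im=camera(n)[:,:,::-1]; cv2.imwrite(f'pics/{n}8.png',im)
    if n=='scene': crop(im,400,200,560,360,5,'pics/s8.png')
    if n=='top': crop(im,130,210,260,330,5,'pics/t8.png')
s=st()
E
```

```text
t 6.58 pos [408.3 276.4 212.7] yaw -70.81 F [ 0.4  1.3 -0.5] T [ 0.1  -0.09  0.04] w 21.6 j [-0.55  0.55 -0.22  1.98  0.19  0.62 -2.13]
t 6.73 pos [407.1 274.2 208.5] yaw -70.89 F [ 0.3 -0.2 -1.3] T [ 0.04  0.02 -0.02] w 21.4 j [-0.55  0.55 -0.22  1.99  0.2   0.62 -2.13]
```

View pics/s8.png

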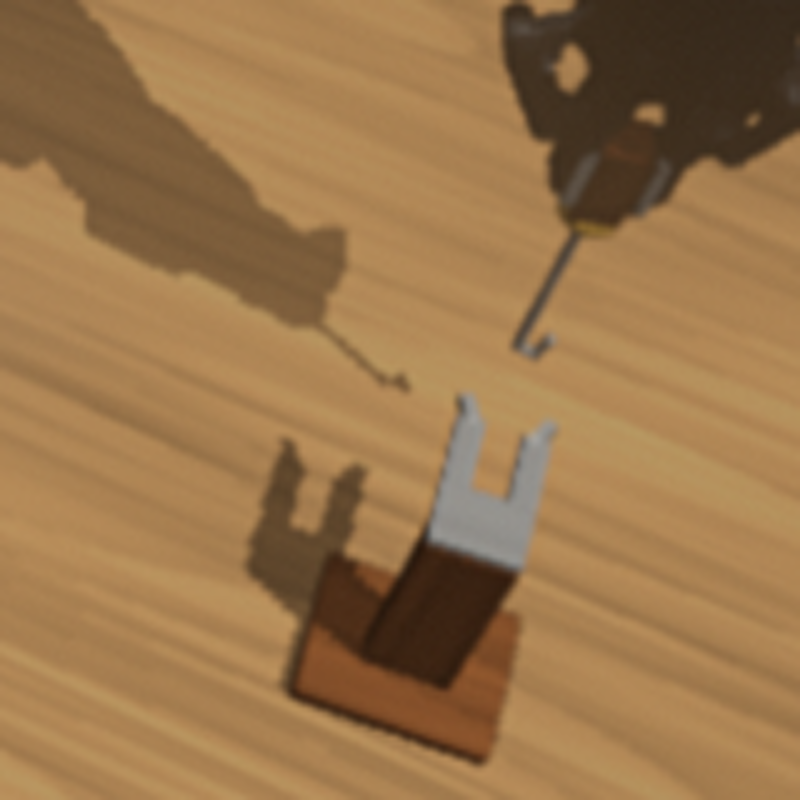

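View pics/wrist8.png

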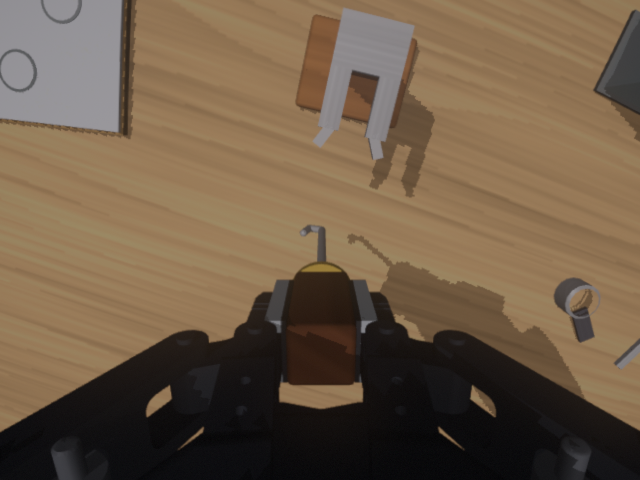

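View pics/t8.png

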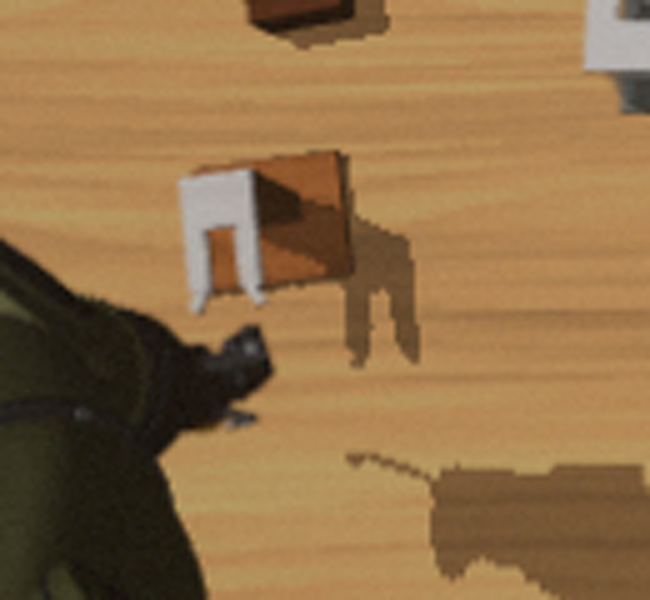

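```bash
python3 - <<'E'
from h import *
c=get_calibration('wrist');T=c['tool_from_camera'];C=(c['mtx'],c['k1'],T[:3,3],T[:3,:3])
for n,p in dict(saddle=(.1205,-.009,0),axis_low=(.1255,0,0),tip=(.1075,-.0125,0),collar_front=(.0130,0,-.0135),top=(-.039,0,0)).items(): print(n,proj(C,p).round(1))
im=cv2.imread('pics/wrist8.png'); crop(im,270,210,370,400,4,'pics/w8a.png')
E
```

```text
saddle [[308.  228.1]]
axis_low [[320.8 226.3]]
tip [[302.2 232.8]]
collar_front [[321.  259.6]]
top [[321.4 356.7]]
```

View pics/w8a.png

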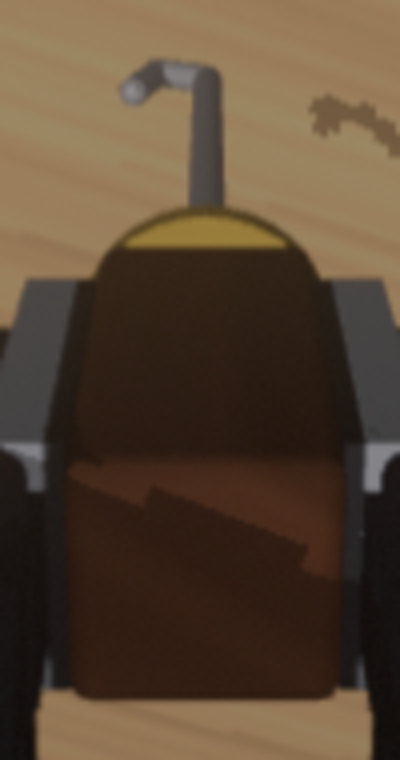

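Request:
servo_tool --series '[0, -20, 35, -0.1, 1, 10, -45, 70, -0.2, 1, 30, -75, 100, -0.3, 1, 55, -105, 120, -0.38, 1, 80, -135, 140, -0.38, 1]'

```text
time: 7.15
tool_pos: [0.4805, 0.1462, 0.3436]
tool_rot: [-2.196, 0.054, 2.198]
ft_force: [0.4, 0.7, -2.6]
width: 0.0214
```

Request:
servo_tool --series '[20, -35, 0, 0, 1, 40, -70, 0, 0, 1, 60, -105, 0, 0, 1, 80, -140, 0, 0, 1, 80, -140, 0, 0, 1]'

```text
time: 7.57
tool_pos: [0.563, -0.0037, 0.341]
tool_rot: [-2.194, 0.075, 2.195]
ft_force: [0.4, -0.3, -0.7]
width: 0.0214
```

Request:
servo_tool --series '[0, 0, 0, 0, 1, 0, 0, 0, 0, 1]'

```text
time: 7.73
tool_pos: [0.5596, 0.0077, 0.3415]
tool_rot: [-2.194, 0.051, 2.201]
ft_force: [0.2, 1.5, -0.8]
width: 0.0216
```

```bash
python3 - <<'E'
from h import *
s=st()
im=camera('wrist')[:,:,::-1]; cv2.imwrite('pics/w9.png',im)
s=st(); np.save('pics/w9.npy',np.r_[s['tool_pos'],s['tool_rot']])
E
```

```text
t 7.73 pos [559.6   7.7 341.5] yaw -92.67 F [ 0.2  1.5 -0.8] T [ 0.06 -0.02 -0.01] w 21.6 j [-0.03  0.48 -0.1   1.61  0.05  1.06 -1.77]
t 7.78 pos [559.5   8.7 341.9] yaw -92.56 F [-0.3  0.9 -0.8] T [ 0.04 -0.02 -0.03] w 21.3 j [-0.03  0.48 -0.1   1.61  0.05  1.06 -1.77]
```

View pics/w9.png

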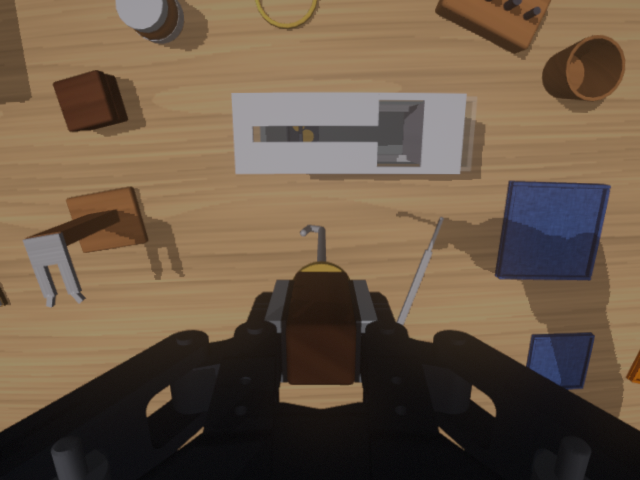

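```bash
python3 - <<'E'
from h import *
im=cv2.imread('pics/w9.png'); c=im[85:185,225:485]; c=np.clip(c.astype(float)*1.6,0,255).astype('uint8')
cv2.imwrite('pics/w9a.png',cv2.resize(c,None,fx=3,fy=3,interpolation=cv2.INTER_CUBIC))
crop(im,240,105,330,155,8,'pics/w9b.png')
E
```

```text
(no output)
```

View pics/w9a.png

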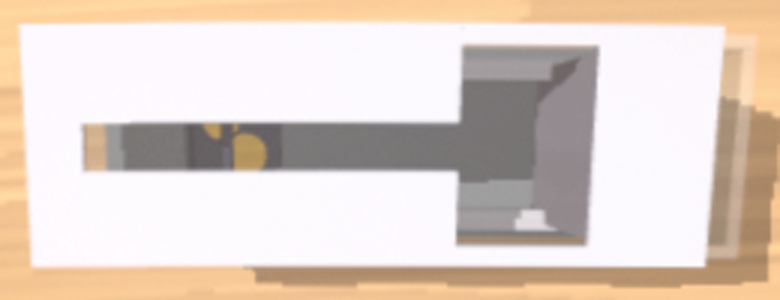

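View pics/w9b.png

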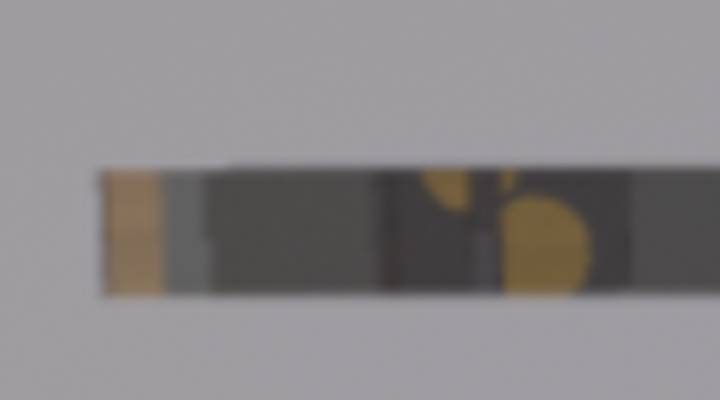

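```bash
python3 - <<'E'
from h import *
v=np.load('pics/w9.npy'); C=cam('wrist',dict(tool_pos=v[:3],tool_rot=v[3:]))
a=lambda x,y:[(x+.5)/3-.5+225,(y+.5)/3-.5+85]
b=lambda x,y:[(x+.5)/8-.5+240,(y+.5)/8-.5+105]
P=lambda n,p,z:print(n,(atz(C,p,z)*1e3)[:,:2].round(1).tolist())
P('cover',[a(20,25),a(725,27),a(705,267),a(33,267)],.134)
P('mouth',[a(462,45),a(598,45),a(588,243),a(457,243)],.134)
P('slotend',[a(83,123),a(85,171)],.134)
P('slot near mouth',[a(460,122),a(458,171)],.134)
P('bar',[b(486,168),b(486,230),b(486,296)],.084)
P('bar e/w edges',[b(470,230),b(502,230)],.084)
P('endwalls',[b(380,230),b(632,230)],.040)
P('plate bottom edge?',[a(535,90),a(532,180)],.09)
P('tray in',[[510,183],[608,184],[593,279],[498,277]],.014)
E
```

```text
cover [[660.9, 81.6], [651.6, -122.2], [582.1, -119.1], [591.2, 84.7]]
mouth [[649.3, -45.6], [647.8, -85.1], [590.8, -83.1], [592.5, -43.5]]
slotend [[632.5, 65.8], [618.7, 66.4]]
slot near mouth [[627.7, -44.8], [613.6, -44.0]]
bar [[631.1, 26.1], [623.5, 26.5], [615.4, 27.0]]
bar e/w edges [[623.6, 28.5], [623.4, 24.5]]
endwalls [[623.9, 43.6], [622.3, 8.3]]
plate bottom edge? [[637.1, -76.0], [608.1, -75.1]]
tray in [[553.0, -226.1], [547.2, -355.0], [418.2, -353.8], [428.4, -220.6]]
```

Request:
servo_tool --series '[25, -3, -15, 0, 1, 45, -6, -30, 0, 1, 60, -7, -45, 0, 1, 63, -7, -50, 0, 1, 63, -7, -50, 0, 1]'

```text
time: 8.2
tool_pos: [0.6223, 0.0023, 0.291]
tool_rot: [-2.194, 0.048, 2.204]
ft_force: [-0.9, -0.7, -0.5]
width: 0.0214
```

Request:
servo_tool --series '[0, 0, 0, 0, 1, 0, 0, 0, 0, 1, 0, 0, 0, 0, 1]'

```text
time: 8.45
tool_pos: [0.623, 0.001, 0.2944]
tool_rot: [-2.2, 0.05, 2.197]
ft_force: [0.3, -0.7, -1.4]
width: 0.0215
```

```bash
python3 - <<'E'
from h import *
s=st()
im=camera('wrist')[:,:,::-1]; cv2.imwrite('pics/w10.png',im)
s=st(); np.save('pics/w10.npy',np.r_[s['tool_pos'],s['tool_rot']])
E
```

```text
t 8.45 pos [623.    1.  294.4] yaw -92.6 F [ 0.3 -0.7 -1.4] T [-0.06 -0.04  0.01] w 21.5 j [-0.02  0.62 -0.09  1.5   0.06  1.03 -1.75]
t 8.5 pos [623.1   0.8 294.3] yaw -92.62 F [-0.3  0.2 -0.6] T [0.04 0.05 0.04] w 21.2 j [-0.02  0.62 -0.09  1.5   0.06  1.03 -1.75]
```

View pics/w10.png

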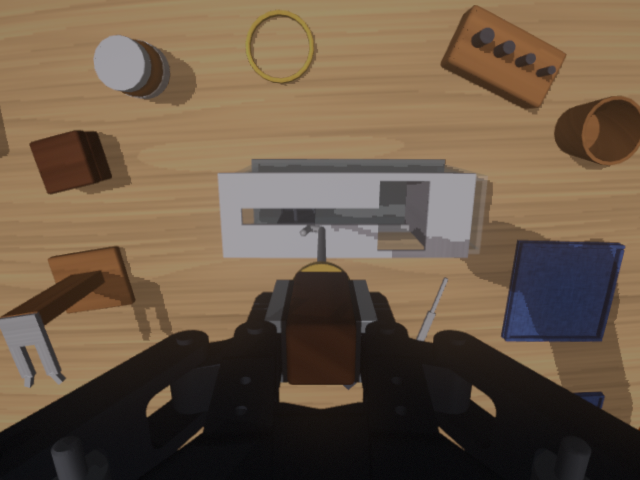

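```bash
python3 - <<'E'
from h import *
im=cv2.imread('pics/w10.png'); crop(im,215,165,345,265,6,'pics/w10a.png')
E
```

```text
(no output)
```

View pics/w10a.png

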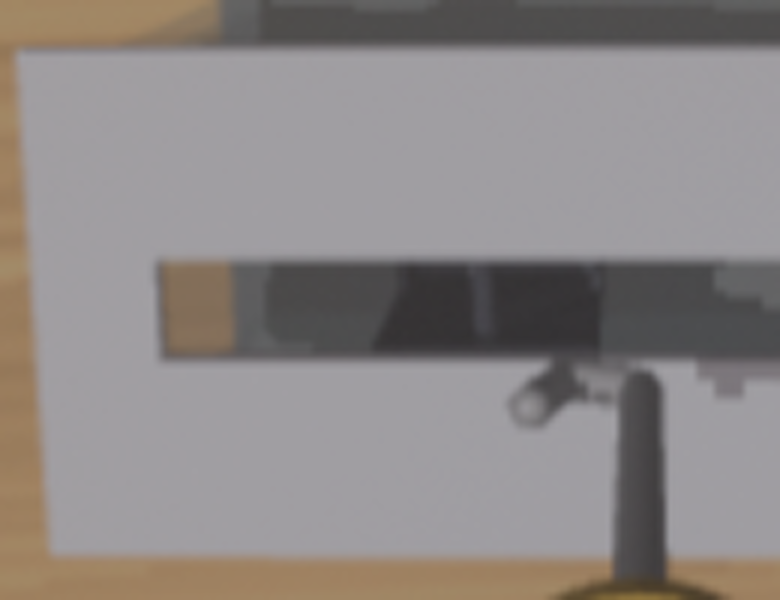

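```bash
python3 - <<'E'
from h import *
v=np.load('pics/w10.npy'); C=cam('wrist',dict(tool_pos=v[:3],tool_rot=v[3:]))
a=lambda x,y:[(x+.5)/6-.5+215,(y+.5)/6-.5+165]
P=lambda n,p,z:print(n,(atz(C,p,z)*1e3)[:,:2].round(1).tolist())
P('slotend',[a(160,260),a(163,356)],.134)
P('slot at shaft',[a(640,260),a(640,358)],.134)
P('bar',[a(483,265),a(484,340)],.084)
P('hook tip, top z=.187',[a(528,408)],.187)
P('shaft low',[a(640,395)],.172)
P('cover',[a(17,48),a(50,553)],.134)
E
```

```text
slotend [[632.8, 64.2], [619.7, 65.1]]
slot at shaft [[629.8, 0.1], [616.3, 0.7]]
bar [[620.3, 24.9], [608.3, 25.5]]
hook tip, top z=.187 [[624.0, 13.0]]
shaft low [[621.0, 0.6]]
cover [[661.9, 80.2], [592.4, 83.7]]
```

Request:
servo_tool --series '[0, 0, -15, 0, 1, 0, 0, -30, 0, 1, 0, 0, -42, 0, 1, 0, 0, -50, 0, 1, 0, 0, -55, 0, 1]'

```text
time: 8.92
tool_pos: [0.6228, 0.0005, 0.2378]
tool_rot: [-2.197, 0.051, 2.199]
ft_force: [0.3, 0.4, -0.6]
width: 0.0215
```

```bash
python3 - <<'E'
from h import *
s=st()
im=camera('wrist')[:,:,::-1]; cv2.imwrite('pics/w11.png',im); crop(im,215,165,345,285,6,'pics/w11a.png')
s=st()
E
```

```text
t 8.92 pos [6.228e+02 5.000e-01 2.378e+02] yaw -92.64 F [ 0.3  0.4 -0.6] T [-0.   -0.08 -0.  ] w 21.5 j [-0.02  0.68 -0.09  1.57  0.07  0.9  -1.76]
t 8.97 pos [6.226e+02 5.000e-01 2.371e+02] yaw -92.64 F [-0.3 -0.7 -2.6] T [-0.    0.01 -0.  ] w 21.6 j [-0.02  0.68 -0.09  1.57  0.07  0.9  -1.76]
```

View pics/w11a.png

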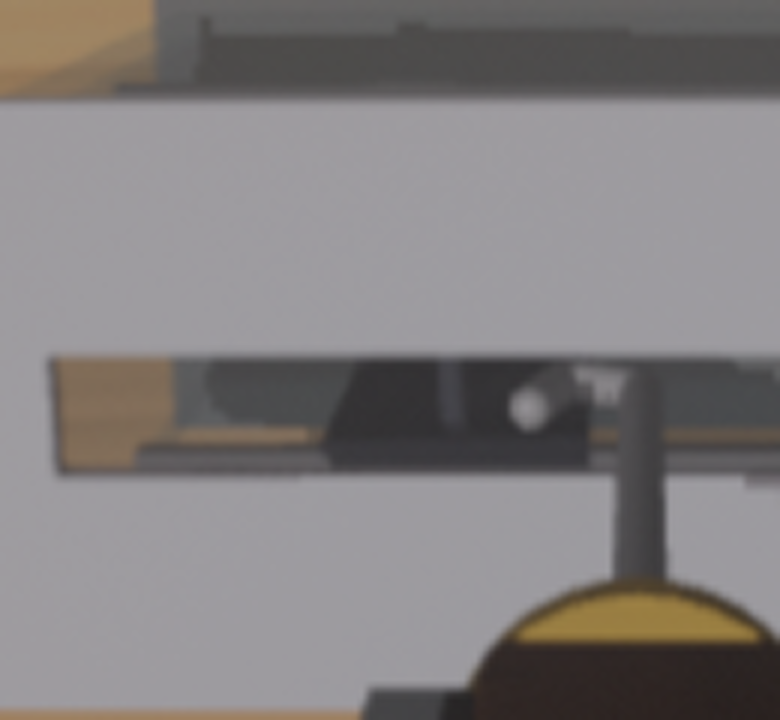

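Hook is going cleanly into the slot, tip short of the bar. Continue down.

Request:
servo_tool --series '[0, 0, -15, 0, 1, 0, 0, -30, 0, 1, 0, 0, -42, 0, 1, 0, 0, -52, 0, 1, 0, 0, -53, 0, 1]'

```text
time: 9.38
tool_pos: [0.6224, 0.0005, 0.1839]
tool_rot: [-2.196, 0.051, 2.201]
ft_force: [-1.1, 0.4, -0.9]
width: 0.0214
```

```bash
python3 - <<'E'
from h import *
s=st()
im=camera('wrist')[:,:,::-1]; cv2.imwrite('pics/w12.png',im); crop(im,215,165,345,285,6,'pics/w12a.png')
s=st()
E
```

```text
t 9.38 pos [6.224e+02 5.000e-01 1.839e+02] yaw -92.64 F [-1.1  0.4 -0.9] T [-0.03  0.   -0.01] w 21.4 j [-0.03  0.74 -0.09  1.62  0.08  0.79 -1.77]
t 9.43 pos [6.229e+02 5.000e-01 1.846e+02] yaw -92.65 F [-0.1 -0.7 -0.5] T [-0.01 -0.01  0.  ] w 21.6 j [-0.03  0.74 -0.09  1.62  0.08  0.79 -1.77]
```

View pics/w12a.png

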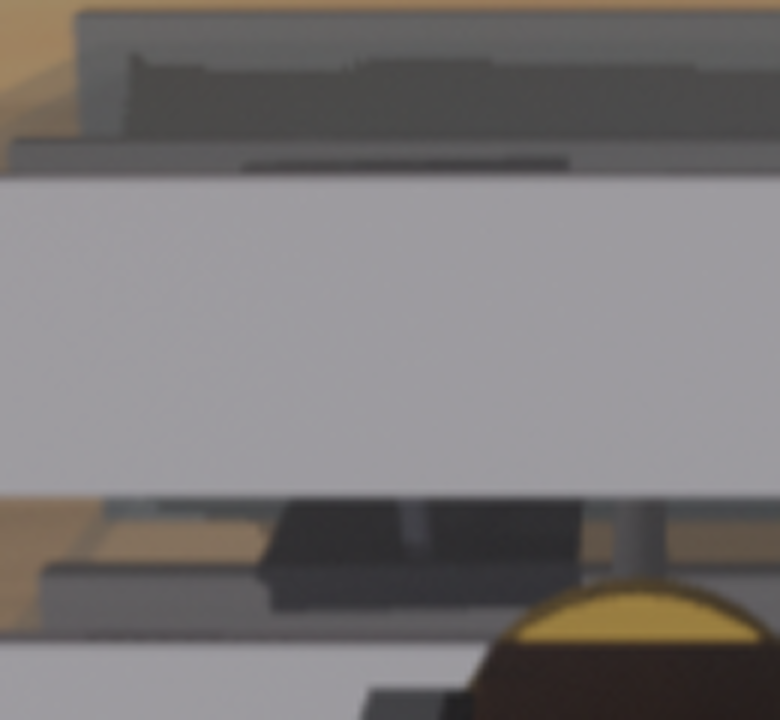

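Request:
servo_tool --series '[0, 5, 0, 0, 1, 0.5, 10, 0, 0, 1, 0.8, 15, 0, 0, 1, 1, 19, 0, 0, 1, 1, 19, 0, 0, 1]'

```text
time: 9.85
tool_pos: [0.6246, 0.0215, 0.1857]
tool_rot: [-2.2, 0.047, 2.198]
ft_force: [0.1, -0.3, -0.7]
width: 0.0209
```

```bash
python3 - <<'E'
from h import *
s=st()
im=camera('scene')[:,:,::-1]; cv2.imwrite('pics/s13.png',im); crop(im,270,220,410,350,5,'pics/s13a.png')
im=camera('wrist')[:,:,::-1]; cv2.imwrite('pics/w13.png',im)
s=st()
E
```

```text
t 9.85 pos [624.6  21.5 185.7] yaw -92.52 F [ 0.1 -0.3 -0.7] T [0.02 0.01 0.03] w 20.9 j [-0.06  0.74 -0.09  1.62  0.08  0.79 -1.8 ]
t 9.95 pos [624.4  19.9 185.4] yaw -92.61 F [ 0.1  0.5 -1.7] T [0.02 0.06 0.01] w 21.3 j [-0.06  0.74 -0.08  1.62  0.08  0.79 -1.79]
```

View pics/s13a.png

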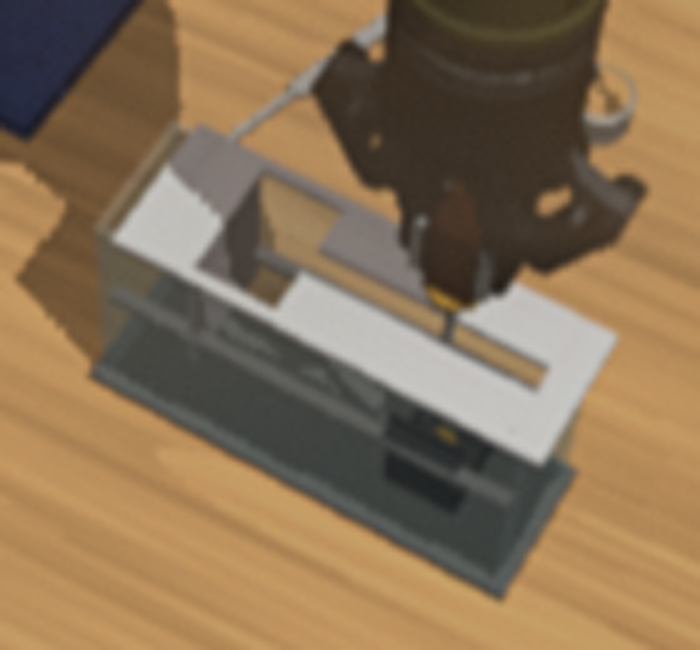

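View pics/w13.png

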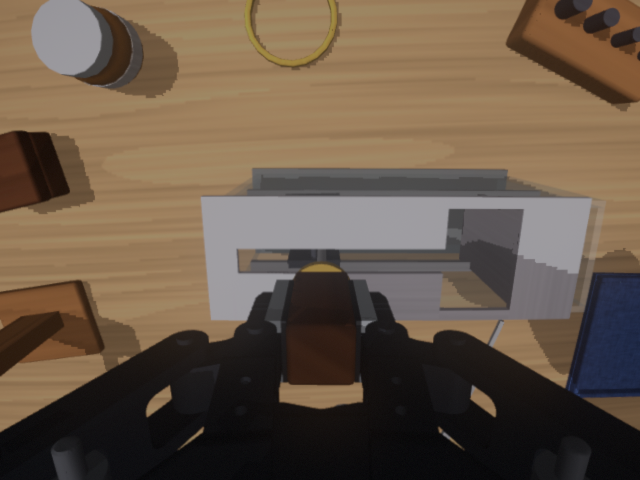

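Request:
servo_tool --series '[0, 0, 4, 0, 1, 0, 0, 8, 0, 1, 0, 0, 12, 0, 1, 0, 0, 12, 0, 1]'

```text
time: 10.28
tool_pos: [0.625, 0.0194, 0.1984]
tool_rot: [-2.2, 0.051, 2.195]
ft_force: [0.0, -0.0, -0.8]
width: 0.0215
```

```bash
python3 - <<'E'
from h import *
s=st()
im=camera('wrist')[:,:,::-1]; cv2.imwrite('pics/w14.png',im);crop(im,230,180,380,290,5,'pics/w14a.png')
s=st()
E
```

```text
t 10.28 pos [625.   19.4 198.4] yaw -92.67 F [ 0.  -0.  -0.8] T [-0.02  0.01  0.07] w 21.5 j [-0.06  0.72 -0.09  1.6   0.08  0.82 -1.79]
t 10.33 pos [624.8  19.4 197.9] yaw -92.66 F [-0.3 -0.7 -0.3] T [-0.    0.03 -0.04] w 21.2 j [-0.06  0.72 -0.09  1.6   0.08  0.81 -1.79]
```

View pics/w14a.png

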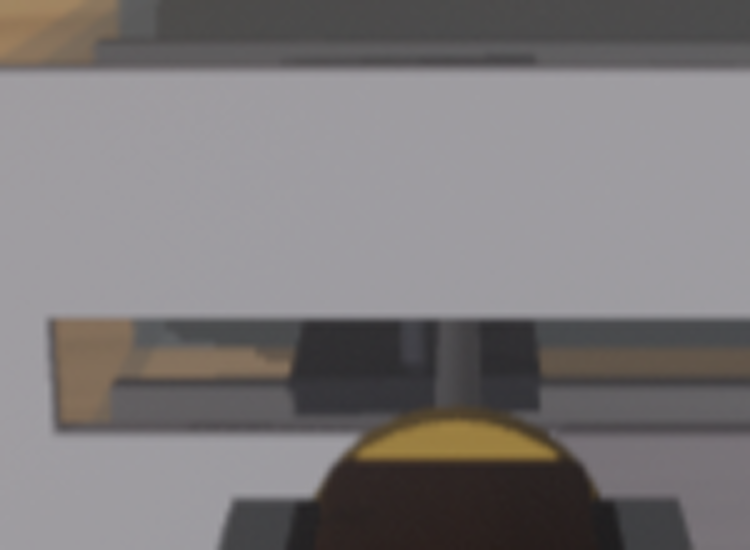

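Request:
servo_tool --series '[-0.5, -4, 0, 0, 1, -1, -9, 0, 0, 1, -1.4, -15, 0, 0, 1, -1.7, -21, 0, 0, 1, -2, -27, 0, 0, 1]'

```text
time: 10.75
tool_pos: [0.6221, -0.0086, 0.197]
tool_rot: [-2.197, 0.052, 2.198]
ft_force: [-0.1, 0.7, -0.7]
width: 0.0219
```

Request:
servo_tool --series '[-0.3, -6, 0, 0, 1, -0.6, -12, 0, 0, 1, -0.8, -18, 0, 0, 1, -1, -24, 0, 0, 1, -1.3, -29, 0, 0, 1]'

```text
time: 11.17
tool_pos: [0.6209, -0.0375, 0.1971]
tool_rot: [-2.198, 0.052, 2.198]
ft_force: [0.6, 0.0, -0.8]
width: 0.0212
```

```bash
python3 - <<'E'
from h import *
s=st()
im=camera('scene')[:,:,::-1]; cv2.imwrite('pics/s15.png',im); crop(im,270,220,410,350,5,'pics/s15a.png')
im=camera('wrist')[:,:,::-1]; cv2.imwrite('pics/w15.png',im);crop(im,180,160,440,310,3,'pics/w15a.png')
s=st();np.save('pics/w15.npy',np.r_[s['tool_pos'],s['tool_rot']])
E
```

```text
t 11.17 pos [620.9 -37.5 197.1] yaw -92.67 F [ 0.6  0.  -0.8] T [ 0.2  -0.04 -0.01] w 21.2 j [ 0.04  0.72 -0.09  1.61  0.09  0.81 -1.71]
t 11.27 pos [620.8 -38.5 197.1] yaw -92.76 F [ 0.4 -0.1 -1.2] T [-0.01  0.03 -0.04] w 21.4 j [ 0.04  0.72 -0.09  1.61  0.09  0.81 -1.71]
```

View pics/s15a.png

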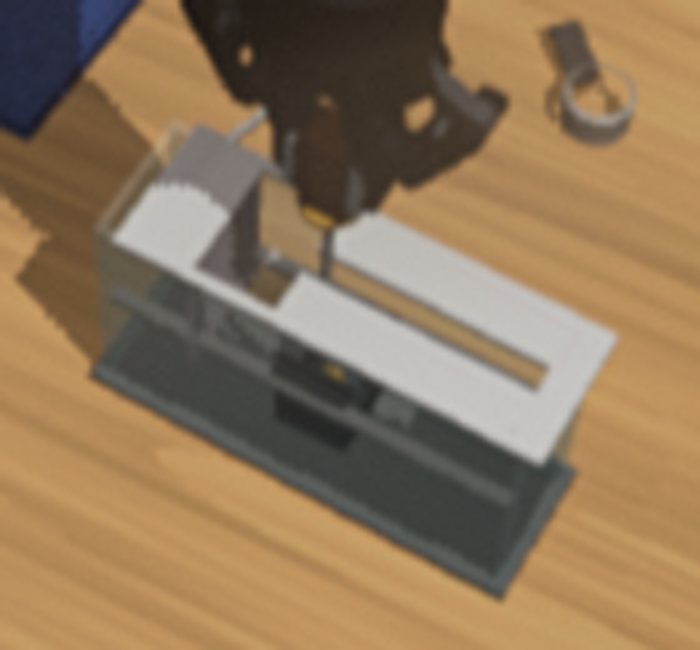

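View pics/w15a.png

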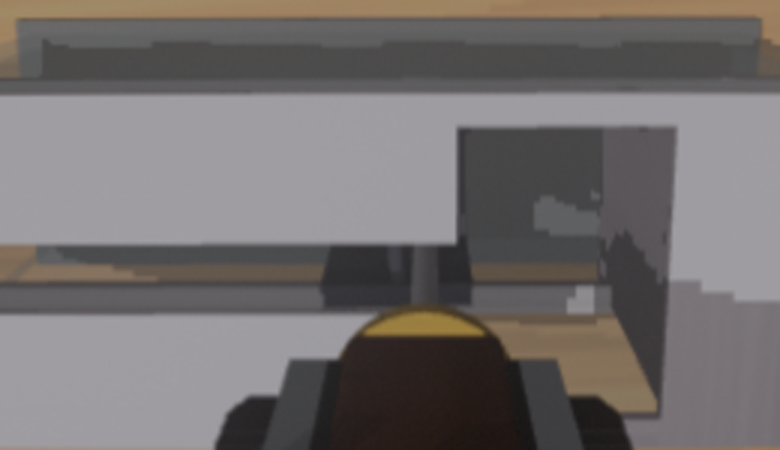

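Request:
servo_tool --series '[-0.2, -5, 0, 0, 1, -0.4, -10, 0, 0, 1, -0.7, -15, 0, 0, 1, -0.9, -20, 0, 0, 1, -1, -24, 0, 0, 1]'

```text
time: 11.68
tool_pos: [0.6199, -0.0613, 0.1972]
tool_rot: [-2.198, 0.052, 2.198]
ft_force: [-0.4, 0.8, -1.2]
width: 0.0216
```

```bash
python3 - <<'E'
from h import *
s=st()
E
```

```text
t 11.68 pos [619.9 -61.3 197.2] yaw -92.66 F [-0.4  0.8 -1.2] T [0.28 0.04 0.02] w 21.6 j [ 0.08  0.72 -0.1   1.61  0.09  0.81 -1.67]
```

Request:
servo_tool --series '[-0.1, -2, 0, 0, 1, -0.2, -4, 0, 0, 1]'

```text
time: 11.85
tool_pos: [0.6198, -0.0649, 0.1972]
tool_rot: [-2.198, 0.051, 2.198]
ft_force: [0.1, 1.1, -1.0]
width: 0.0217
```

```bash
python3 - <<'E'
from h import *
s=st()
im=camera('wrist')[:,:,::-1]; cv2.imwrite('pics/w16.png',im);crop(im,180,160,440,310,3,'pics/w16a.png')
s=st()
E
```

```text
t 11.85 pos [619.8 -64.9 197.2] yaw -92.67 F [ 0.1  1.1 -1. ] T [ 0.35 -0.   -0.03] w 21.7 j [ 0.08  0.72 -0.1   1.61  0.09  0.81 -1.67]
t 11.9 pos [619.7 -65.3 197.2] yaw -92.68 F [0.1 1.1 0. ] T [ 0.25 -0.02  0.01] w 21.3 j [ 0.09  0.72 -0.1   1.61  0.09  0.81 -1.67]
```

View pics/w16a.png

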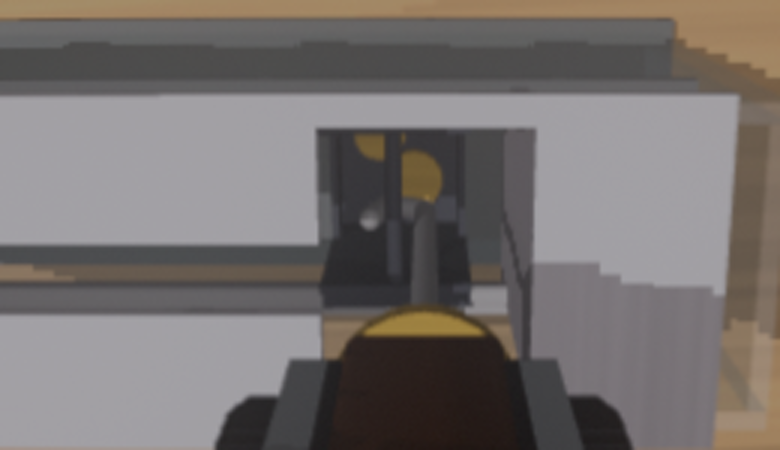

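Request:
servo_tool --series '[-0.1, -2, 0, 0, 1, -0.2, -4, 0, 0, 1]'

```text
time: 12.07
tool_pos: [0.6196, -0.0682, 0.1972]
tool_rot: [-2.198, 0.05, 2.198]
ft_force: [-0.9, 0.2, -1.2]
width: 0.0216
```

```bash
python3 -c "
from h import *
st()"
```

```text
t 12.07 pos [619.6 -68.2 197.2] yaw -92.61 F [-0.9  0.2 -1.2] T [ 0.32  0.   -0.04] w 21.6 j [ 0.09  0.72 -0.1   1.61  0.09  0.81 -1.66]
```

Request:
servo_tool --series '[-0.1, -1.5, 0, 0, 1, -0.1, -3, 0, 0, 1]'

```text
time: 12.23
tool_pos: [0.6195, -0.0715, 0.1972]
tool_rot: [-2.198, 0.051, 2.198]
ft_force: [-0.3, 1.3, -1.2]
width: 0.0218
```

```bash
python3 -c "
from h import *
st()"
```

```text
t 12.23 pos [619.5 -71.5 197.2] yaw -92.64 F [-0.3  1.3 -1.2] T [ 0.34 -0.    0.02] w 21.8 j [ 0.1   0.72 -0.1   1.61  0.09  0.81 -1.66]
```

Request:
servo_tool --series '[0, -1, 0, 0, 1, -0.1, -2, 0, 0, 1]'

```text
time: 12.4
tool_pos: [0.6194, -0.0735, 0.1972]
tool_rot: [-2.198, 0.051, 2.198]
ft_force: [-1.7, 0.6, -1.7]
width: 0.0212
```

```bash
python3 -c "
from h import *
st()"
```

```text
t 12.4 pos [619.4 -73.5 197.2] yaw -92.64 F [-1.7  0.6 -1.7] T [ 0.27 -0.03  0.  ] w 21.2 j [ 0.1   0.72 -0.1   1.61  0.09  0.81 -1.65]
```

Request:
servo_tool --series '[0, -1, 0, 0, 1, -0.1, -2, 0, 0, 1]'

```text
time: 12.57
tool_pos: [0.6194, -0.0747, 0.1972]
tool_rot: [-2.198, 0.049, 2.197]
ft_force: [1.4, 2.9, -0.3]
width: 0.0213
```

```bash
python3 -c "
from h import *
st()
im=camera('wrist')[:,:,::-1]; cv2.imwrite('pics/w17.png',im);crop(im,180,160,440,310,3,'pics/w17a.png')
st()"
```

```text
t 12.57 pos [619.4 -74.7 197.2] yaw -92.63 F [ 1.4  2.9 -0.3] T [ 1.02 -0.09 -0.  ] w 21.3 j [ 0.1   0.72 -0.1   1.61  0.09  0.81 -1.65]
t 12.62 pos [619.4 -74.7 197.2] yaw -92.63 F [ 0.5  2.7 -1.1] T [ 0.78 -0.15  0.02] w 20.9 j [ 0.1   0.72 -0.1   1.61  0.09  0.81 -1.65]
```

View pics/w17a.png

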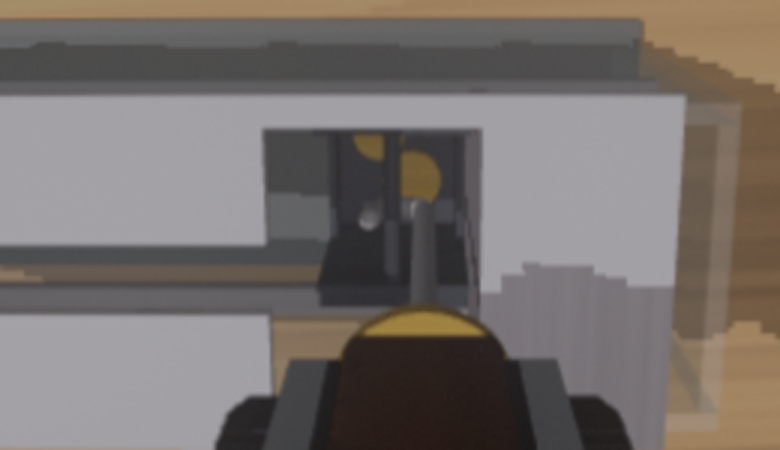

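Request:
servo_tool --series '[0, 1, 0, 0, 1, 0, 1, 2, 0, 1, 0, 1, 4, 0, 1, 0, 1, 6, 0, 1, 0, 1, 8, 0, 1]'

```text
time: 13.03
tool_pos: [0.619, -0.0745, 0.2051]
tool_rot: [-2.198, 0.051, 2.199]
ft_force: [0.3, 0.2, -3.9]
width: 0.0214
```

```bash
python3 -c "
from h import *
st()"
```

```text
t 13.03 pos [619.  -74.5 205.1] yaw -92.64 F [ 0.3  0.2 -3.9] T [ 0.51 -0.04  0.03] w 21.4 j [ 0.1   0.71 -0.1   1.6   0.09  0.83 -1.65]
```

Request:
servo_tool --series '[0, 0, 2, 0, 1, 0, 0, 4, 0, 1, 0, 0, 6, 0, 1]'

```text
time: 13.28
tool_pos: [0.6191, -0.0747, 0.2113]
tool_rot: [-2.198, 0.051, 2.198]
ft_force: [0.2, 2.1, -2.4]
width: 0.0216
```

```bash
python3 -c "
from h import *
st()
im=camera('wrist')[:,:,::-1]; cv2.imwrite('pics/w18.png',im);crop(im,180,160,440,310,3,'pics/w18a.png')
st()"
```

```text
t 13.28 pos [619.1 -74.7 211.3] yaw -92.66 F [ 0.2  2.1 -2.4] T [ 0.49 -0.    0.  ] w 21.6 j [ 0.1   0.71 -0.1   1.59  0.09  0.85 -1.65]
t 13.33 pos [619.3 -74.6 211.7] yaw -92.65 F [-0.9  1.5 -2.2] T [ 0.53  0.13 -0.01] w 21.3 j [ 0.1   0.71 -0.1   1.59  0.09  0.85 -1.65]
```

View pics/w18a.png

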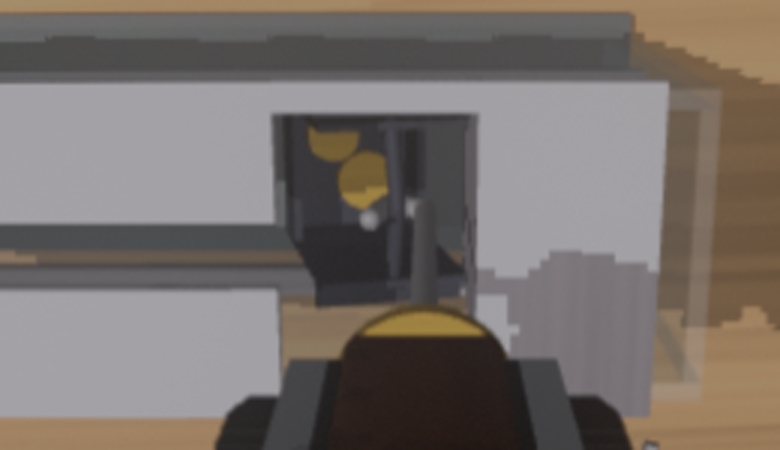

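Request:
servo_tool --series '[0, 1, 0, 0, 1, 0, 2, 0, 0, 1, 0, 2.5, 0, 0, 1]'

```text
time: 13.58
tool_pos: [0.6192, -0.0726, 0.2112]
tool_rot: [-2.198, 0.052, 2.198]
ft_force: [-0.4, -0.5, -2.4]
width: 0.0214
```

```bash
python3 -c "
from h import *
st()
im=camera('wrist')[:,:,::-1]; cv2.imwrite('pics/w19.png',im);crop(im,180,160,440,310,3,'pics/w19a.png')
im=camera('scene')[:,:,::-1]; cv2.imwrite('pics/s19.png',im);crop(im,270,220,410,350,5,'pics/s19a.png')
st()"
```

```text
t 13.58 pos [619.2 -72.6 211.2] yaw -92.66 F [-0.4 -0.5 -2.4] T [0.03 0.05 0.01] w 21.4 j [ 0.1   0.71 -0.1   1.59  0.09  0.84 -1.65]
t 13.68 pos [619.2 -72.4 211.1] yaw -92.66 F [ 0.6  0.1 -3.1] T [ 0.04 -0.04 -0.05] w 21.6 j [ 0.1   0.71 -0.1   1.59  0.09  0.84 -1.65]
```

View pics/w19a.png

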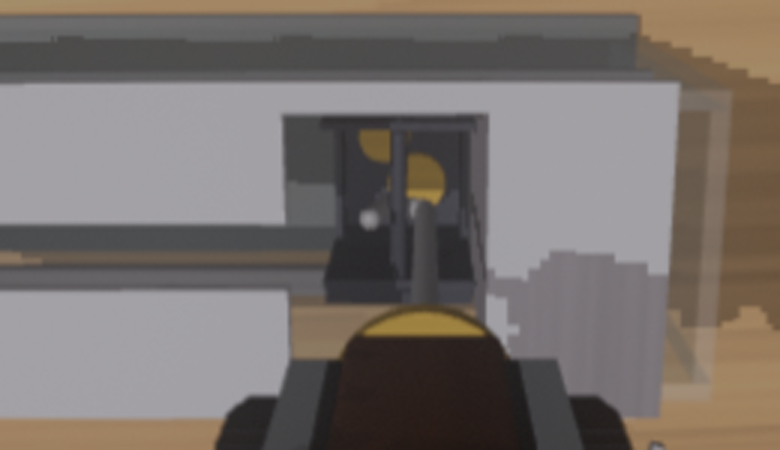

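View pics/s19a.png

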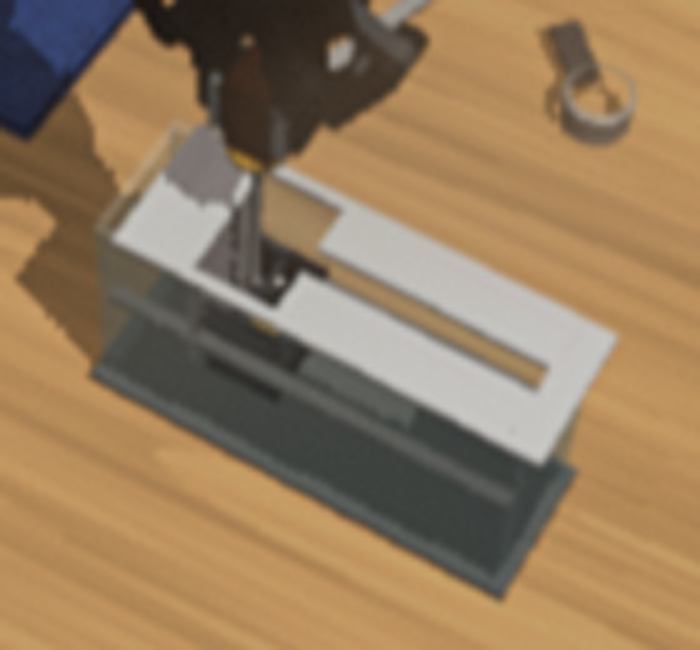

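Request:
servo_tool --series '[0, 0.6, 2, 0, 1, 0, 1.2, 5, 0, 1, 0, 1.2, 9, 0, 1, 0, 1.2, 13, 0, 1, 0, 1.2, 17, 0, 1]'

```text
time: 14.1
tool_pos: [0.6194, -0.0709, 0.2288]
tool_rot: [-2.199, 0.051, 2.198]
ft_force: [0.3, -1.6, -2.5]
width: 0.0212
```

```bash
python3 -c "
from h import *
st()
im=camera('wrist')[:,:,::-1]; cv2.imwrite('pics/w20.png',im);crop(im,180,160,440,310,3,'pics/w20a.png')
st()"
```

```text
t 14.1 pos [619.4 -70.9 228.8] yaw -92.65 F [ 0.3 -1.6 -2.5] T [-0.01  0.04 -0.01] w 21.2 j [ 0.1   0.69 -0.1   1.58  0.08  0.88 -1.65]
t 14.15 pos [620.  -70.9 229.7] yaw -92.65 F [ 0.2  0.2 -1.8] T [-0.03 -0.02  0.07] w 21.9 j [ 0.1   0.69 -0.1   1.58  0.08  0.88 -1.65]
```

View pics/w20a.png

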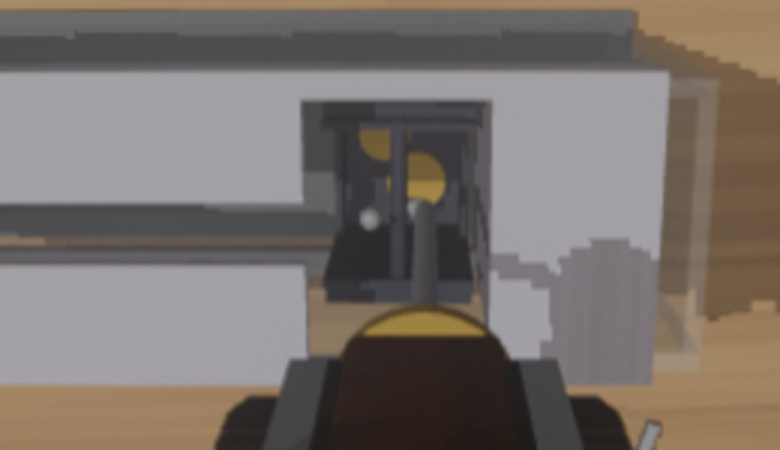

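Request:
servo_tool --series '[0, 0, 4, 0, 1, 0, 0, 9, 0, 1, 0, 0, 14, 0, 1, 0, 0, 19, 0, 1, 0, 0, 22, 0, 1]'

```text
time: 14.57
tool_pos: [0.6196, -0.0709, 0.2511]
tool_rot: [-2.199, 0.051, 2.197]
ft_force: [0.5, 1.1, -2.3]
width: 0.0213
```

```bash
python3 -c "
from h import *
st()
im=camera('wrist')[:,:,::-1]; cv2.imwrite('pics/w21.png',im);crop(im,180,160,440,310,3,'pics/w21a.png')
st()"
```

```text
t 14.57 pos [619.6 -70.9 251.1] yaw -92.65 F [ 0.5  1.1 -2.3] T [-0.06 -0.    0.02] w 21.3 j [ 0.1   0.66 -0.1   1.55  0.08  0.93 -1.65]
t 14.62 pos [619.9 -70.8 251.5] yaw -92.65 F [-0.5 -0.  -2.7] T [-0.02 -0.01 -0.04] w 21.1 j [ 0.1   0.66 -0.1   1.55  0.08  0.93 -1.65]
```

View pics/w21a.png

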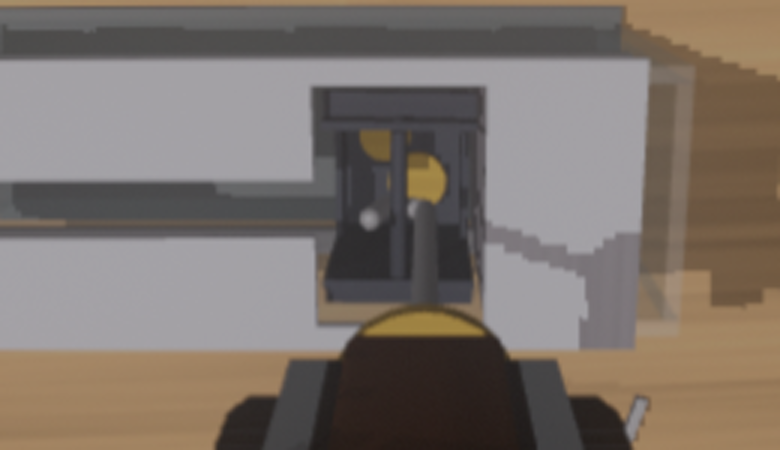

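```bash
python3 -c "
from h import *
s=st();C=cam('wrist',s)
a=lambda x,y:[(x+.5)/3-.5+180,(y+.5)/3-.5+160]
P=lambda n,p,z:print(n,(atz(C,p,z)*1e3)[:,:2].round(1).tolist())
P('mouth',[a(313,87),a(486,87),a(482,325),a(317,325)],.134)
for z in (.120,.125,.130,.134): P('top of far plate',[a(328,122),a(475,120)],z);P('far edge',[a(330,92),a(478,91)],z); P('near',[a(325,300),a(472,300),a(330,278)],z)
"
python3 - <<'E'
import cv2
im=cv2.imread('pics/w21.png');c=im[180:275,275:350];cv2.imwrite('pics/w21b.png',cv2.resize((c*1.0).clip(0,255).astype('uint8'),None,fx=6.2,fy=6.2,interpolation=cv2.INTER_CUBIC)*2)
E
```

```text
t 14.62 pos [619.9 -70.8 251.5] yaw -92.65 F [-0.5 -0.  -2.7] T [-0.02 -0.01 -0.04] w 21.1 j [ 0.1   0.66 -0.1   1.55  0.08  0.93 -1.65]
mouth [[649.6, -47.3], [647.7, -86.4], [590.7, -83.5], [592.6, -44.1]]
top of far plate [[639.0, -48.9], [637.8, -84.2]]
far edge [[646.2, -49.8], [644.8, -85.1]]
near [[594.1, -45.0], [592.3, -81.8], [599.8, -46.7]]
top of far plate [[639.9, -49.3], [638.7, -84.0]]
far edge [[647.0, -50.3], [645.5, -84.9]]
near [[595.8, -45.5], [594.1, -81.6], [601.4, -47.2]]
top of far plate [[640.7, -49.8], [639.6, -83.8]]
far edge [[647.7, -50.7], [646.3, -84.7]]
near [[597.4, -46.1], [595.8, -81.5], [602.9, -47.7]]
top of far plate [[641.4, -50.1], [640.3, -83.6]]
far edge [[648.3, -51.1], [646.9, -84.5]]
near [[598.8, -46.5], [597.1, -81.4], [604.2, -48.1]]
```

View pics/w21b.png

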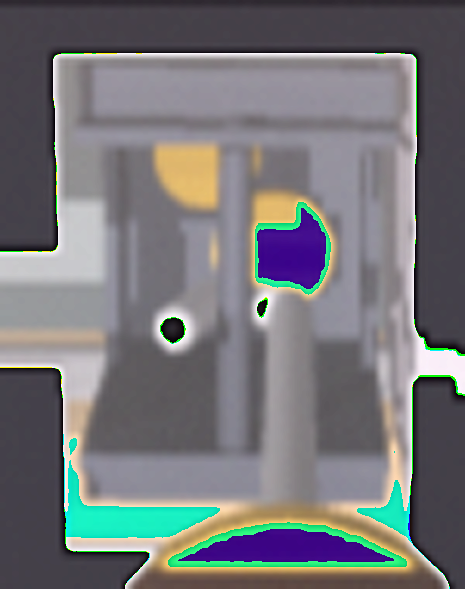

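Request:
servo_tool --series '[0, 0, 4, 0, 1, 0, 0, 9, 0, 1, 0, 0, 14, 0, 1, 0, 0, 19, 0, 1, 0, 0, 24, 0, 1]'

```text
time: 15.03
tool_pos: [0.6193, -0.0708, 0.2747]
tool_rot: [-2.198, 0.051, 2.198]
ft_force: [0.5, 0.8, -2.8]
width: 0.0215
```

```bash
python3 -c "
from h import *
st()
im=camera('wrist')[:,:,::-1]; cv2.imwrite('pics/w22.png',im);crop(im,180,160,440,310,3,'pics/w22a.png')
st()"
```

```text
t 15.03 pos [619.3 -70.8 274.7] yaw -92.65 F [ 0.5  0.8 -2.8] T [-0.02 -0.04 -0.03] w 21.5 j [ 0.1   0.64 -0.1   1.52  0.07  0.99 -1.64]
t 15.08 pos [620.  -70.8 275.9] yaw -92.65 F [ 0.9  0.6 -1.5] T [-0.04 -0.02 -0.03] w 21.7 j [ 0.1   0.64 -0.1   1.52  0.07  0.99 -1.64]
```

View pics/w22a.png

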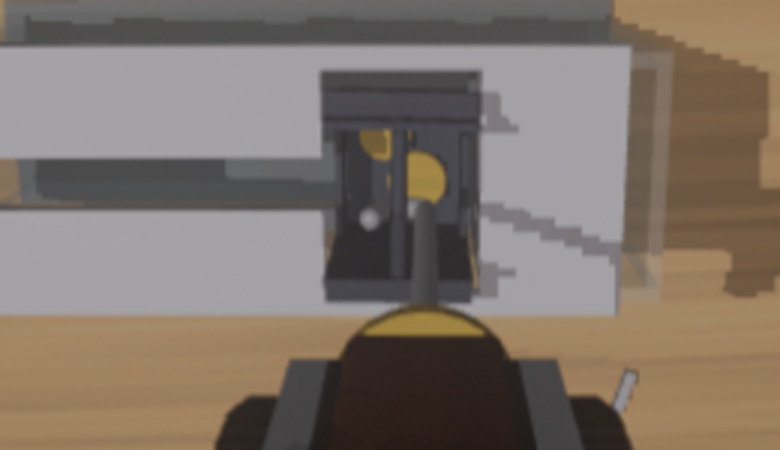

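Request:
servo_tool --series '[0, 0, 5, 0, 1, 0, 0, 11, 0, 1, 0, 0, 17, 0, 1, 0, 0, 23, 0, 1, 0, 0, 29, 0, 1]'

```text
time: 15.5
tool_pos: [0.6193, -0.0708, 0.3039]
tool_rot: [-2.198, 0.051, 2.198]
ft_force: [0.3, -0.1, -2.7]
width: 0.0214
```

Request:
servo_tool --series '[0, 0, 7, 0, 1, 0, 0, 14, 0, 1, 0, 0, 21, 0, 1, 0, 0, 28, 0, 1, 0, 0, 34, 0, 1]'

```text
time: 15.92
tool_pos: [0.6194, -0.0708, 0.3381]
tool_rot: [-2.199, 0.051, 2.197]
ft_force: [0.1, -0.4, -2.6]
width: 0.0213
```

```bash
python3 -c "
from h import *
st()
im=camera('wrist')[:,:,::-1]; cv2.imwrite('pics/w23.png',im)
im=camera('scene')[:,:,::-1]; cv2.imwrite('pics/s23.png',im);crop(im,200,180,420,345,3.5,'pics/s23a.png')
st()"
```

```text
t 15.92 pos [619.4 -70.8 338.1] yaw -92.65 F [ 0.1 -0.4 -2.6] T [-0.06 -0.02  0.04] w 21.3 j [ 0.1   0.58 -0.1   1.42  0.06  1.14 -1.63]
t 16.02 pos [620.  -70.9 338.6] yaw -92.65 F [ 0.8 -0.1 -3.1] T [-0.01  0.01  0.  ] w 21.5 j [ 0.1   0.58 -0.1   1.42  0.06  1.14 -1.63]
```

View pics/w23.png

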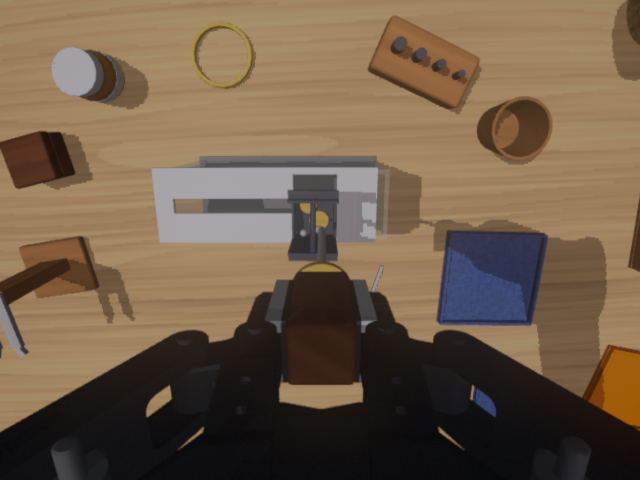

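View pics/s23a.png

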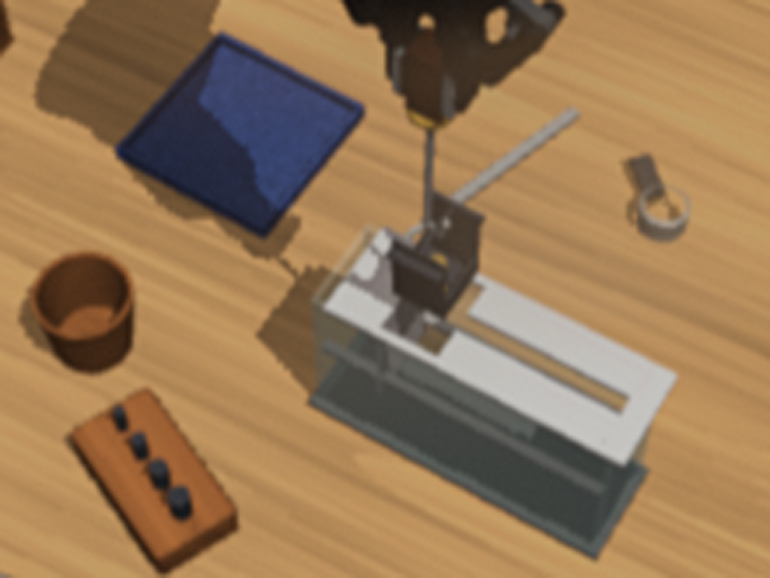

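```bash
python3 -c "
from h import *
s=st();C=cam('wrist',s)
P=atz(C,[[447,231],[546,232],[536,326],[438,324]],.014)*1e3;print(P.round(1),P.mean(0))
S=cam('scene');im=cv2.imread('pics/scene0.png')
P=atz(S,[[269,191],[305,209],[275,246],[233,219]],.014)*1e3;print(P.round(1),P.mean(0))
T=cam('top');P=atz(T,[[361,241],[405,243],[404,288],[359,286]],.014)*1e3;print(P.round(1),P.mean(0))
"
```

```text
t 16.02 pos [620.  -70.9 338.6] yaw -92.65 F [ 0.8 -0.1 -3.1] T [-0.01  0.01  0.  ] w 21.5 j [ 0.1   0.58 -0.1   1.42  0.06  1.14 -1.63]
[[ 557.8 -227.8   14. ]
 [ 550.4 -357.    14. ]
 [ 416.2 -358.4   14. ]
 [ 427.7 -221.1   14. ]] [ 488.02175686 -291.0801655    14.        ]
[[ 416.7 -330.9   14. ]
 [ 423.3 -219.8   14. ]
 [ 557.5 -228.5   14. ]
 [ 538.1 -363.    14. ]] [ 483.89454274 -285.52534425   14.        ]
[[ 551.  -234.9   14. ]
 [ 542.3 -363.8   14. ]
 [ 410.7 -355.4   14. ]
 [ 419.4 -225.1   14. ]] [ 480.87854106 -294.79801098   14.        ]
```

Request:
servo_tool --series '[-1.5, -2.5, 0, 0, 1, -4, -7, 0, 0, 1, -7, -12, 0, 0, 1, -11, -18, 0, 0, 1, -15, -25, 0, 0, 1]'

```text
time: 16.43
tool_pos: [0.6035, -0.0966, 0.3368]
tool_rot: [-2.197, 0.051, 2.199]
ft_force: [0.9, 0.2, -2.9]
width: 0.0212
```

Request:
servo_tool --series '[-5, -8, 0, 0, 1, -10, -16, 0, 0, 1, -15, -25, 0, 0, 1, -20, -34, 0, 0, 1, -26, -43, 0, 0, 1]'

```text
time: 16.85
tool_pos: [0.5777, -0.14, 0.3372]
tool_rot: [-2.198, 0.052, 2.198]
ft_force: [0.6, -0.4, -2.7]
width: 0.021
```

Request:
servo_tool --series '[-5, -9, 0, 0, 1, -10, -18, 0, 0, 1, -16, -27, 0, 0, 1, -22, -36, 0, 0, 1, -27, -45, 0, 0, 1]'

```text
time: 17.27
tool_pos: [0.5505, -0.1848, 0.3372]
tool_rot: [-2.198, 0.051, 2.198]
ft_force: [-0.3, 0.4, -1.7]
width: 0.0211
```

Request:
servo_tool --series '[-5, -9, 0, 0, 1, -10, -18, 0, 0, 1, -16, -27, 0, 0, 1, -22, -36, 0, 0, 1, -27, -45, 0, 0, 1]'

```text
time: 17.68
tool_pos: [0.5235, -0.2297, 0.3372]
tool_rot: [-2.198, 0.051, 2.198]
ft_force: [-0.6, 0.2, -3.2]
width: 0.0213
```

Request:
servo_tool --series '[-5, -9, 0, 0, 1, -10, -17, 0, 0, 1, -14, -25, 0, 0, 1, -18, -32, 0, 0, 1, -22, -38, 0, 0, 1]'

```text
time: 18.1
tool_pos: [0.5019, -0.2677, 0.3371]
tool_rot: [-2.198, 0.051, 2.198]
ft_force: [0.2, 0.9, -3.7]
width: 0.0214
```

```bash
python3 -c "
from h import *
st()"
```

```text
t 18.1 pos [ 501.9 -267.7  337.1] yaw -92.66 F [ 0.2  0.9 -3.7] T [-0.02 -0.04  0.06] w 21.4 j [ 0.47  0.5  -0.1   1.59  0.06  1.05 -1.26]
```

Request:
servo_tool --series '[-4, -6, -1, 0, 1, -7, -12, -4, 0, 1, -10, -17, -9, 0, 1, -13, -21, -15, 0, 1, -15, -24, -22, 0, 1]'

```text
time: 18.52
tool_pos: [0.4868, -0.2913, 0.3145]
tool_rot: [-2.198, 0.051, 2.198]
ft_force: [-0.2, -1.0, -2.5]
width: 0.0213
```

Request:
servo_tool --series '[-1, -2, -8, 0, 1, -2, -4, -16, 0, 1, -2, -5, -24, 0, 1, -2, -5, -32, 0, 1, -2, -5, -40, 0, 1]'

```text
time: 18.93
tool_pos: [0.4854, -0.2955, 0.2742]
tool_rot: [-2.198, 0.05, 2.198]
ft_force: [-0.2, 0.1, -3.2]
width: 0.0214
```

Request:
servo_tool --series '[0, 0, -8, 0, 1, 0, 0, -15, 0, 1, 0, 0, -21, 0, 1, 0, 0, -26, 0, 1, 0, 0, -28, 0, 1]'

```text
time: 19.35
tool_pos: [0.485, -0.2956, 0.2463]
tool_rot: [-2.197, 0.05, 2.199]
ft_force: [-0.4, -0.6, -2.8]
width: 0.0215
```

```bash
python3 -c "
from h import *
st()
im=camera('wrist')[:,:,::-1]; cv2.imwrite('pics/w24.png',im)
im=camera('scene')[:,:,::-1]; cv2.imwrite('pics/s24.png',im);crop(im,190,130,350,260,5,'pics/s24a.png')
st()"
```

```text
t 19.35 pos [ 485.  -295.6  246.3] yaw -92.64 F [-0.4 -0.6 -2.8] T [ 0.02  0.   -0.07] w 21.5 j [ 0.53  0.59 -0.1   1.73  0.07  0.83 -1.22]
t 19.45 pos [ 485.2 -295.7  246.8] yaw -92.64 F [-0.4  0.4 -2.1] T [-0.01  0.04 -0.  ] w 21.1 j [ 0.53  0.59 -0.1   1.73  0.07  0.83 -1.22]
```

View pics/w24.png

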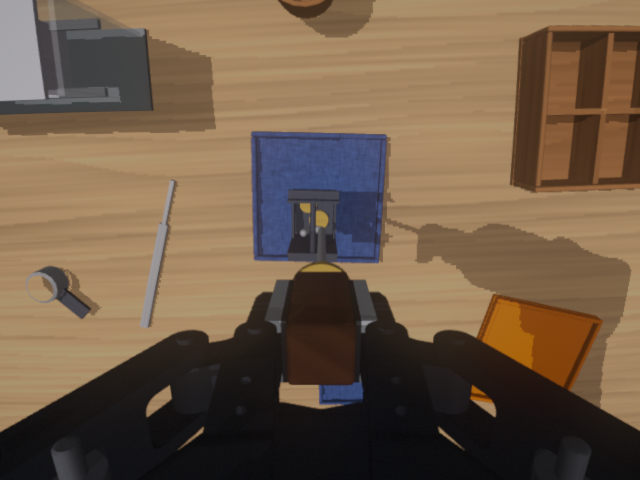

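View pics/s24a.png

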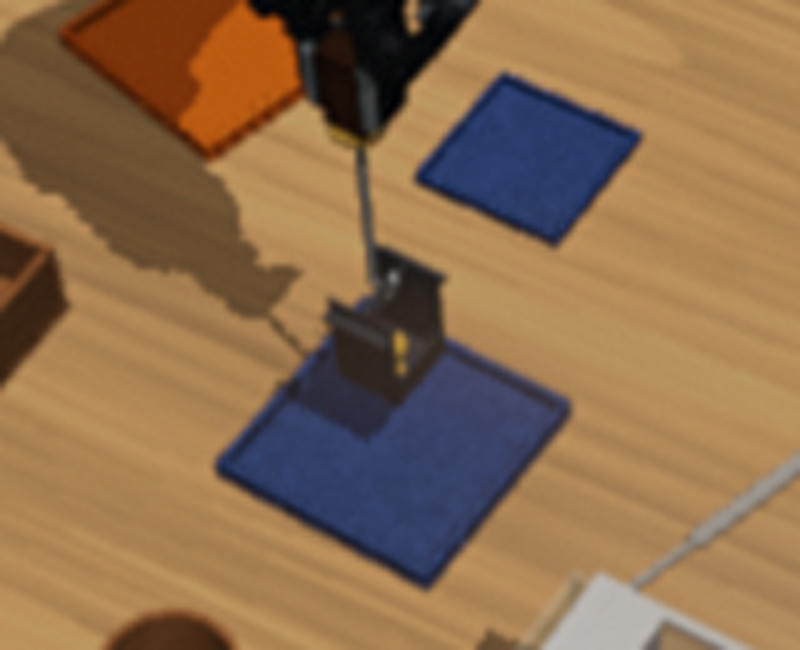

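```bash
python3 -c "
from h import *
s=state();C=cam('wrist',s)
P=atz(C,[[251,132],[386,135],[380,262],[253,261]],.014)*1e3;print(P.round(1),P.mean(0))
"
```

```text
[[ 553.5 -232.9   14. ]
 [ 544.7 -360.6   14. ]
 [ 417.5 -353.9   14. ]
 [ 424.8 -222.9   14. ]] [ 485.12743565 -292.55675867   14.        ]
```

Request:
servo_tool --series '[0, -1, -7, 0, 1, 0, -2, -16, 0, 1, 0, -2, -25, 0, 1, 0, -2, -34, 0, 1, 0, -2, -41, 0, 1]'

```text
time: 19.87
tool_pos: [0.4847, -0.2975, 0.2046]
tool_rot: [-2.196, 0.05, 2.199]
ft_force: [0.2, 0.5, -3.1]
width: 0.0213
```

Request:
servo_tool --series '[0, 0, -4, 0, 1, 0, 0, -7, 0, 1, 0, 0, -10, 0, 1, 0, 0, -12, 0, 1, 0, 0, -14, 0, 1]'

```text
time: 20.28
tool_pos: [0.4855, -0.2979, 0.1922]
tool_rot: [-2.199, 0.051, 2.198]
ft_force: [0.7, -0.0, -2.2]
width: 0.021
```

Request:
servo_tool --series '[0, 0, -1, 0, 1, 0, 0, -2, 0, 1, 0, 0, -3, 0, 1, 0, 0, -4, 0, 1]'

```text
time: 20.62
tool_pos: [0.4854, -0.2978, 0.1882]
tool_rot: [-2.199, 0.051, 2.198]
ft_force: [0.6, 0.9, -2.6]
width: 0.0217
```

```bash
python3 -c "
from h import *
st()
im=camera('scene')[:,:,::-1]; cv2.imwrite('pics/s25.png',im);crop(im,190,150,350,260,5,'pics/s25a.png')
st()"
```

```text
t 20.62 pos [ 485.4 -297.8  188.2] yaw -92.64 F [ 0.6  0.9 -2.6] T [0.   0.   0.02] w 21.7 j [ 0.52  0.67 -0.09  1.79  0.09  0.69 -1.23]
t 20.67 pos [ 485.3 -297.8  188. ] yaw -92.65 F [-1.1  0.4 -2.5] T [-0.07 -0.01  0.  ] w 21.3 j [ 0.52  0.67 -0.09  1.79  0.09  0.69 -1.23]
```

View pics/s25a.png

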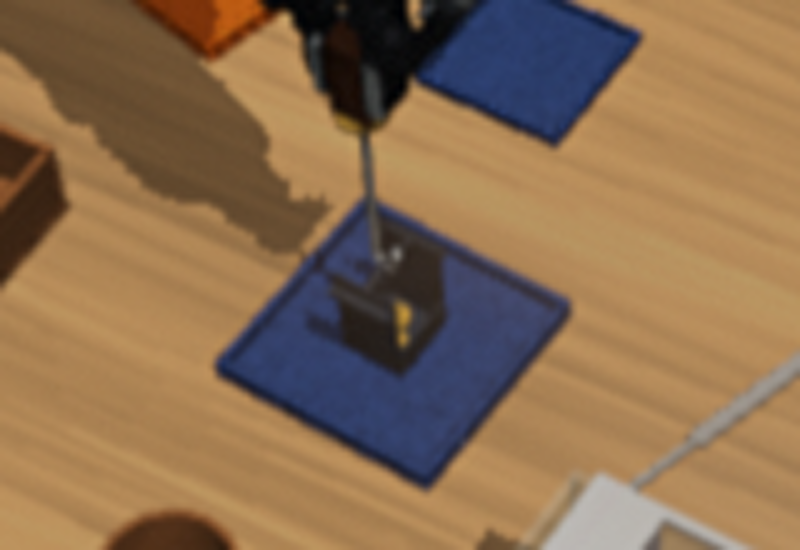

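Still hanging (Fz −2.5). Creep on down.

Request:
servo_tool --series '[0, 0, -0.7, 0, 1, 0, 0, -1.4, 0, 1, 0, 0, -2.1, 0, 1, 0, 0, -2.8, 0, 1]'

```text
time: 21.0
tool_pos: [0.4853, -0.2978, 0.1853]
tool_rot: [-2.198, 0.051, 2.198]
ft_force: [0.6, -0.4, -2.6]
width: 0.0213
```

```bash
python3 -c "
from h import *
st()"
```

```text
t 21.0 pos [ 485.3 -297.8  185.3] yaw -92.65 F [ 0.6 -0.4 -2.6] T [ 0.03 -0.01 -0.02] w 21.3 j [ 0.52  0.67 -0.09  1.79  0.09  0.68 -1.23]
```

Request:
servo_tool --series '[0, 0, -0.7, 0, 1, 0, 0, -1.4, 0, 1, 0, 0, -2.1, 0, 1, 0, 0, -2.8, 0, 1]'

```text
time: 21.33
tool_pos: [0.4854, -0.2978, 0.1827]
tool_rot: [-2.198, 0.051, 2.198]
ft_force: [-0.3, -0.2, -0.2]
width: 0.0216
```

```bash
python3 -c "
from h import *
st()"
```

```text
t 21.33 pos [ 485.4 -297.8  182.7] yaw -92.65 F [-0.3 -0.2 -0.2] T [0.1  0.02 0.03] w 21.6 j [ 0.52  0.68 -0.09  1.79  0.09  0.68 -1.24]
```

Request:
servo_tool --series '[0, 0, -3, 0, 1, 0, 0, -6, 0, 1, 0, 0, -10, 0, 1, 0, 0, -14, 0, 1, 0, 0, -16, 0, 1]'

```text
time: 21.75
tool_pos: [0.485, -0.2976, 0.1658]
tool_rot: [-2.197, 0.05, 2.199]
ft_force: [-0.2, 0.6, -1.0]
width: 0.0214
```

```bash
python3 -c "
from h import *
st()
im=camera('wrist')[:,:,::-1]; cv2.imwrite('pics/w26.png',im);crop(im,240,140,400,300,4,'pics/w26a.png')
im=camera('scene')[:,:,::-1]; cv2.imwrite('pics/s26.png',im);crop(im,220,170,320,240,7,'pics/s26a.png')
st()"
```

```text
t 21.75 pos [ 485.  -297.6  165.8] yaw -92.64 F [-0.2  0.6 -1. ] T [-0.03 -0.01 -0.06] w 21.4 j [ 0.52  0.7  -0.09  1.8   0.09  0.64 -1.24]
t 21.85 pos [ 484.9 -297.6  165.9] yaw -92.65 F [ 0.6  0.8 -0.5] T [-0.01  0.04 -0.1 ] w 21.0 j [ 0.52  0.7  -0.09  1.8   0.09  0.64 -1.24]
```

View pics/w26a.png

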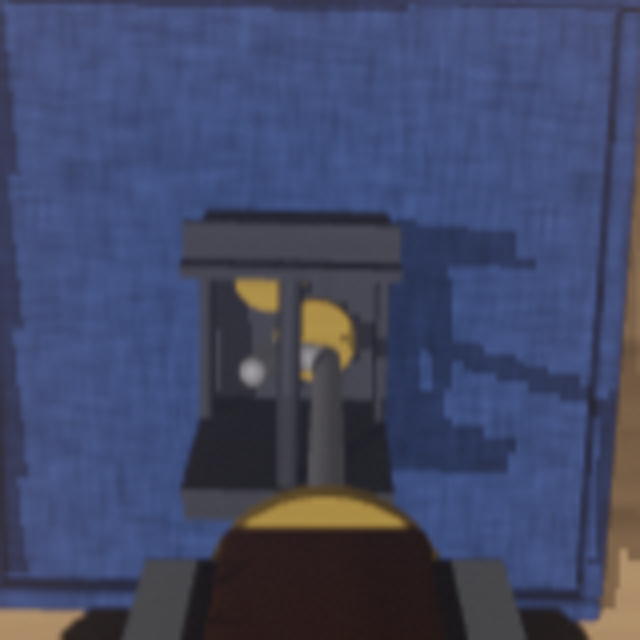

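View pics/s26a.png

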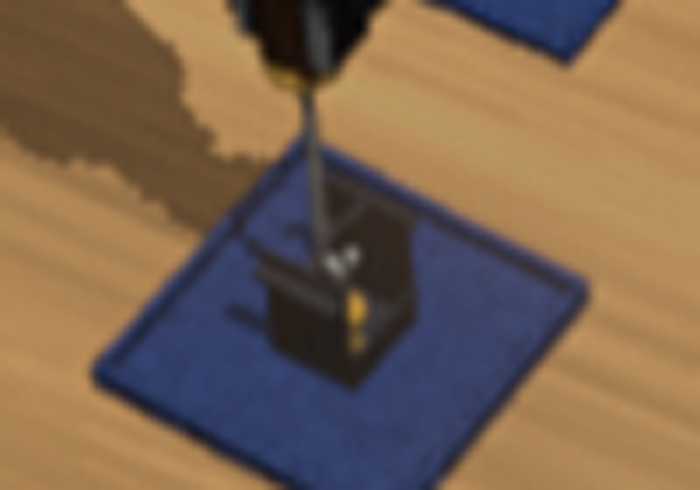

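Request:
servo_tool --series '[-0.2, -4, 0, 0, 1, -0.4, -9, 0, 0, 1, -0.7, -15, 0, 0, 1, -1, -21, 0, 0, 1, -1.2, -26, 0, 0, 1]'

```text
time: 22.27
tool_pos: [0.4839, -0.3252, 0.1667]
tool_rot: [-2.198, 0.053, 2.198]
ft_force: [-0.3, 0.6, -1.2]
width: 0.0217
```

```bash
python3 -c "
from h import *
st()
im=camera('wrist')[:,:,::-1]; cv2.imwrite('pics/w27.png',im);crop(im,200,140,400,300,4,'pics/w27a.png')
st()"
```

```text
t 22.27 pos [ 483.9 -325.2  166.7] yaw -92.71 F [-0.3  0.6 -1.2] T [-0.01 -0.02  0.04] w 21.7 j [ 0.57  0.71 -0.09  1.76  0.1   0.67 -1.2 ]
t 22.32 pos [ 483.6 -326.5  166.7] yaw -92.79 F [-0.2 -1.3 -0.9] T [-0.09 -0.01 -0.02] w 21.1 j [ 0.57  0.72 -0.09  1.76  0.1   0.67 -1.2 ]
```

View pics/w27a.png

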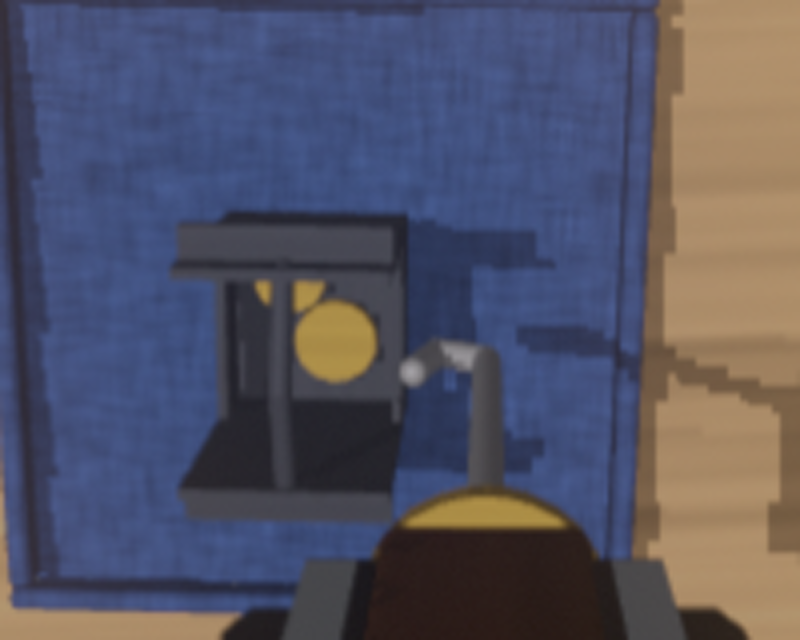

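Request:
servo_tool --series '[0, -2, 15, 0, 1, 0, -2, 45, 0, 1, 0, 0, 80, 0, 1, 0, 15, 115, 0, 1, 0, 40, 145, 0, 1]'

```text
time: 22.73
tool_pos: [0.4836, -0.2869, 0.3137]
tool_rot: [-2.198, 0.06, 2.195]
ft_force: [1.1, -0.4, -1.2]
width: 0.0212
```

Request:
servo_tool --series '[4, 38, 5, 0, 1, 8, 76, 5, 0, 1, 12, 114, 5, 0, 1, 14, 152, 5, 0, 1, 16, 190, 5, 0, 1]'

```text
time: 23.15
tool_pos: [0.4999, -0.0923, 0.3169]
tool_rot: [-2.199, 0.051, 2.197]
ft_force: [1.0, 0.0, -1.0]
width: 0.0213
```

Request:
servo_tool --series '[-4, 38, 0, 0.05, 1, -8, 76, 0, 0.13, 1, -13, 114, 0, 0.21, 1, -20, 150, 0, 0.29, 1, -28, 185, 0, 0.38, 1]'

```text
time: 23.57
tool_pos: [0.4717, 0.0931, 0.3168]
tool_rot: [2.039, 0.348, -2.037]
ft_force: [1.2, -0.2, -0.9]
width: 0.0215
```

```bash
python3 -c "
from h import *
st()"
```

```text
t 23.57 pos [471.7  93.1 316.8] yaw -70.63 F [ 1.2 -0.2 -0.9] T [-0.   -0.05 -0.01] w 21.5 j [-0.11  0.39 -0.26  1.86  0.13  0.9  -1.66]
```

Request:
servo_tool --series '[-15, 30, -10, 0, 1, -30, 65, -25, 0, 1, -45, 100, -40, 0, 1, -56, 130, -55, 0, 1, -62, 155, -70, 0, 1]'

```text
time: 23.98
tool_pos: [0.4083, 0.2488, 0.2463]
tool_rot: [2.039, 0.348, -2.039]
ft_force: [1.4, -0.5, -0.9]
width: 0.0214
```

Request:
servo_tool --series '[-1, 12, -15, 0, 1, -2, 20, -28, 0, 1, -2, 24, -35, 0, 1, -2, 25, -35, 0, 1, -2, 25, -35, 0, 1]'

```text
time: 24.4
tool_pos: [0.4084, 0.2708, 0.2117]
tool_rot: [2.04, 0.343, -2.041]
ft_force: [0.5, -0.7, -0.8]
width: 0.021
```

Request:
servo_tool --series '[0, 0, 0, 0, 1, 0, 0, 0, 0, 1]'

```text
time: 24.57
tool_pos: [0.4088, 0.2705, 0.2123]
tool_rot: [2.043, 0.342, -2.04]
ft_force: [0.3, -0.5, -1.3]
width: 0.0217
```

```bash
python3 -c "
from h import *
st()
im=camera('wrist')[:,:,::-1]; cv2.imwrite('pics/w28.png',im)
s=st();np.save('pics/w28.npy',np.r_[s['tool_pos'],s['tool_rot']])"
```

```text
t 24.57 pos [408.8 270.5 212.3] yaw -70.97 F [ 0.3 -0.5 -1.3] T [0.   0.06 0.05] w 21.7 j [-0.53  0.55 -0.23  1.98  0.2   0.63 -2.13]
t 24.62 pos [408.7 270.6 212.3] yaw -70.96 F [ 0.4  0.1 -1.2] T [-0.01 -0.02  0.01] w 20.8 j [-0.53  0.55 -0.23  1.99  0.2   0.63 -2.13]
```

View pics/w28.png

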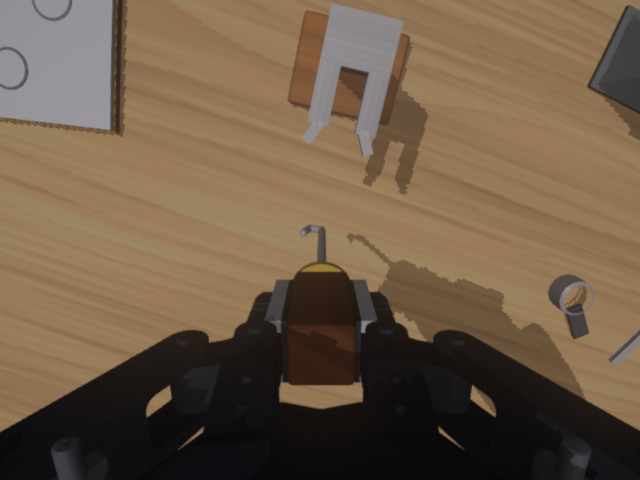

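```bash
python3 -c "
from h import *
v=np.load('pics/w28.npy'); C=cam('wrist',dict(tool_pos=v[:3],tool_rot=v[3:]))
im=cv2.imread('pics/w28.png');crop(im,280,0,420,160,5,'pics/w28a.png')
P=atz(C,[[340,66],[370,71],[325,120],[360,130]],.128)*1e3;print(P.round(1))"
```

```text
[[508.  293.6 128. ]
 [511.  277.  128. ]
 [478.1 291.9 128. ]
 [479.4 271.3 128. ]]
```

View pics/w28a.png

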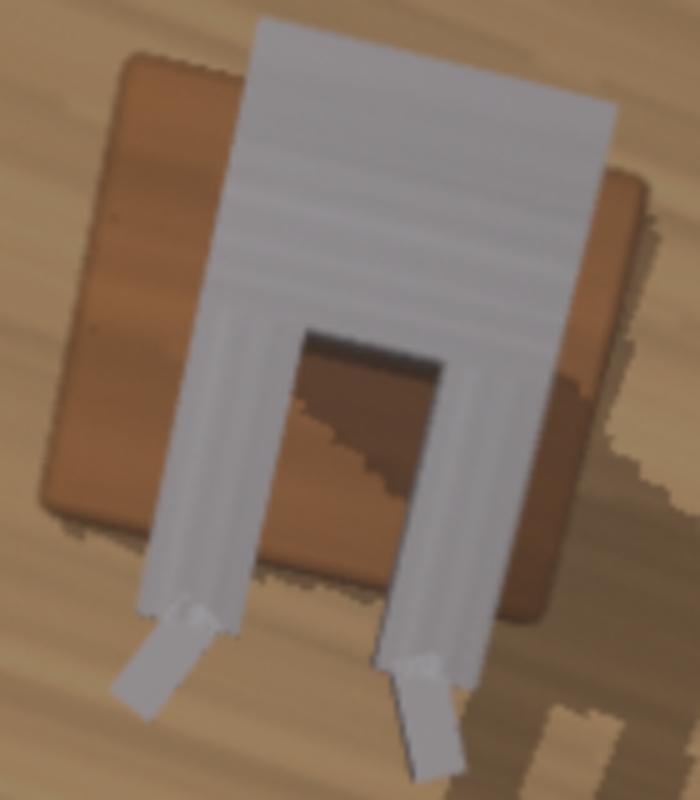

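Request:
servo_tool --series '[0, 4, -15, 0, 1, 0, 4, -33, 0, 1, 0, 4, -50, 0, 1, 0, 4, -62, 0, 1, 0, 4, -62, 0, 1]'

```text
time: 25.03
tool_pos: [0.4074, 0.274, 0.1482]
tool_rot: [2.037, 0.341, -2.043]
ft_force: [0.2, 0.3, -0.5]
width: 0.0213
```

Request:
servo_tool --series '[6, 1, 0, 0, 1, 16, 2, 0, 0, 1, 27, 3.3, 0, 0, 1, 38, 4.7, 0, 0, 1, 48, 6, 0, 0, 1]'

```text
time: 25.45
tool_pos: [0.4582, 0.2815, 0.1511]
tool_rot: [2.045, 0.344, -2.038]
ft_force: [0.2, -0.9, -0.4]
width: 0.0212
```

```bash
python3 -c "
from h import *
st()
im=camera('wrist')[:,:,::-1]; cv2.imwrite('pics/w29.png',im)
st()"
```

```text
t 25.45 pos [458.2 281.5 151.1] yaw -70.93 F [ 0.2 -0.9 -0.4] T [ 0.    0.03 -0.  ] w 21.2 j [-0.51  0.69 -0.2   1.91  0.24  0.56 -2.12]
t 25.5 pos [460.7 281.8 151.2] yaw -71.03 F [ 2.6  0.3 -2. ] T [ 0.03 -0.24 -0.01] w 21.6 j [-0.51  0.7  -0.2   1.91  0.24  0.56 -2.12]
```

View pics/w29.png

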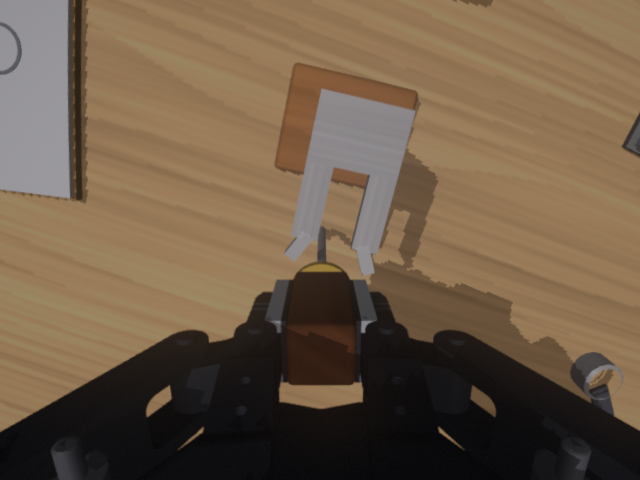

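Request:
servo_tool --series '[0, -1, 0, 0, 1, 0, -1, 0, 0, 1]'

```text
time: 25.67
tool_pos: [0.4562, 0.2798, 0.1503]
tool_rot: [2.042, 0.343, -2.04]
ft_force: [-1.0, -0.8, -1.3]
width: 0.0212
```

```bash
python3 -c "
from h import *
st()
im=camera('wrist')[:,:,::-1]; cv2.imwrite('pics/w30.png',im)
crop(im,260,180,400,300,5,'pics/w30a.png')
s=st();C=cam('wrist',s)
print(proj(C,[[.4928+d*.9925,.2826+d*.122,z] for d,z in((-30,.128),(0,.128))] if 0 else [[.4928-.03,.2826-.0037,.128],[.4928-.02,.2826-.00245,.128],[.4928,.2826,.128]]))"
```

```text
t 25.67 pos [456.2 279.8 150.3] yaw -70.91 F [-1.  -0.8 -1.3] T [-0.04  0.03  0.05] w 21.2 j [-0.51  0.69 -0.2   1.92  0.24  0.56 -2.12]
t 25.72 pos [455.7 279.9 150.1] yaw -70.88 F [ 0.  -0.3 -0.7] T [-0.   -0.   -0.03] w 21.1 j [-0.51  0.69 -0.2   1.92  0.24  0.56 -2.12]
[[328.26918755 267.90177988]
 [333.05750364 247.09150392]
 [343.17692311 203.5450478 ]]
```

View pics/w30a.png

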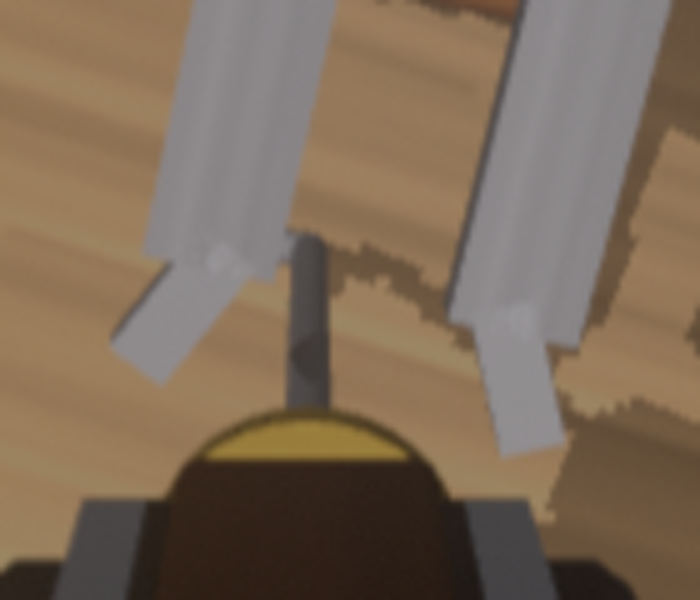

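Request:
servo_tool --series '[5, -0.5, 0, 0, 1, 11, 0, 0, 0, 1, 17, 0.5, 0, 0, 1, 20, 1, 0, 0, 1, 20, 1, 0, 0, 1]'

```text
time: 26.13
tool_pos: [0.4773, 0.2813, 0.1495]
tool_rot: [2.042, 0.343, -2.04]
ft_force: [0.0, -0.4, 0.3]
width: 0.0215
```

```bash
python3 -c "
from h import *
st()
im=camera('wrist')[:,:,::-1]; cv2.imwrite('pics/w31.png',im)
crop(im,250,130,400,300,4,'pics/w31a.png')
s=st()"
```

```text
t 26.13 pos [477.3 281.3 149.5] yaw -70.93 F [ 0.  -0.4  0.3] T [-0.04  0.04 -0.01] w 21.5 j [-0.49  0.71 -0.21  1.86  0.24  0.59 -2.09]
t 26.18 pos [476.6 281.2 149.5] yaw -70.91 F [-0.1  0.4 -1. ] T [ 0.02  0.02 -0.  ] w 21.6 j [-0.49  0.71 -0.21  1.86  0.24  0.59 -2.09]
```

View pics/w31a.png

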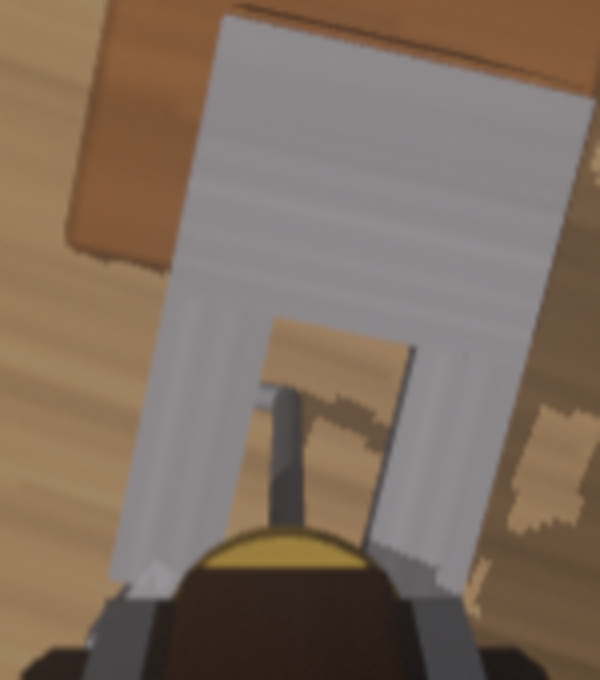

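Request:
servo_tool --series '[5, 0.6, 0, 0, 1, 10, 1.2, 0, 0, 1, 15, 1.9, 0, 0, 1, 15, 1.9, 0, 0, 1, 15, 1.9, 0, 0, 1]'

```text
time: 26.6
tool_pos: [0.4914, 0.2831, 0.1495]
tool_rot: [2.041, 0.343, -2.041]
ft_force: [0.2, 0.5, -0.8]
width: 0.0212
```

```bash
python3 -c "
from h import *
st()
im=camera('wrist')[:,:,::-1]; cv2.imwrite('pics/w32.png',im)
crop(im,250,130,400,300,4,'pics/w32a.png')
s=st()"
```

```text
t 26.6 pos [491.4 283.1 149.5] yaw -70.9 F [ 0.2  0.5 -0.8] T [-0.01  0.01 -0.05] w 21.2 j [-0.48  0.73 -0.21  1.82  0.24  0.62 -2.07]
t 26.65 pos [491.  283.  149.5] yaw -70.88 F [ 0.4  0.8 -0.6] T [0.03 0.04 0.01] w 21.3 j [-0.48  0.73 -0.21  1.82  0.24  0.62 -2.07]
```

View pics/w32a.png

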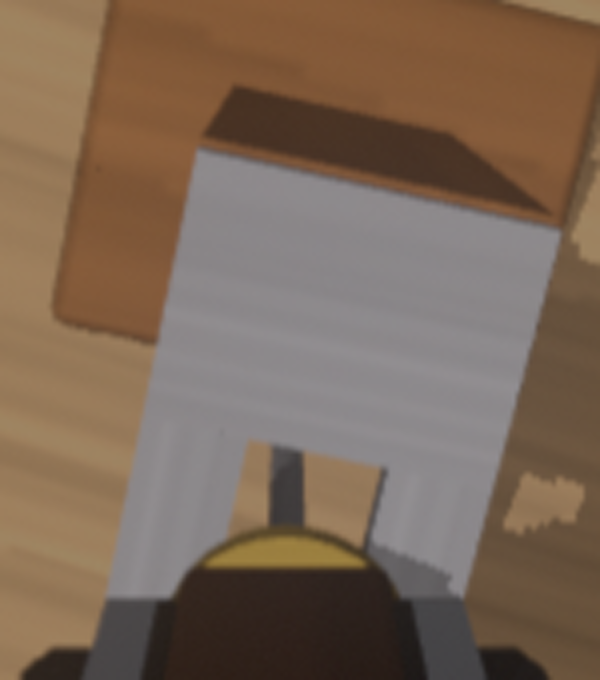

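Shaft is in the slot. Lower until the collar seats.

Request:
servo_tool --series '[1, 0, -2, 0, 1, 1, 0, -4, 0, 1, 1, 0, -6, 0, 1, 1, 0, -7, 0, 1]'

```text
time: 26.98
tool_pos: [0.4917, 0.283, 0.1421]
tool_rot: [2.04, 0.344, -2.041]
ft_force: [-0.4, 0.1, -0.9]
width: 0.0214
```

```bash
python3 -c "
from h import *
st()"
```

```text
t 26.98 pos [491.7 283.  142.1] yaw -70.86 F [-0.4  0.1 -0.9] T [-0.03 -0.03  0.06] w 21.4 j [-0.48  0.74 -0.21  1.82  0.25  0.6  -2.08]
```

Request:
servo_tool --series '[0, 0, -0.6, 0, 1, 0, 0, -1.2, 0, 1, 0, 0, -1.6, 0, 1]'

```text
time: 27.23
tool_pos: [0.492, 0.2831, 0.141]
tool_rot: [2.04, 0.344, -2.04]
ft_force: [-0.5, -1.0, 3.5]
width: 0.0212
```

```bash
python3 -c "
from h import *
st()"
```

```text
t 27.23 pos [492.  283.1 141. ] yaw -70.87 F [-0.5 -1.   3.5] T [-0.13  0.27  0.02] w 21.2 j [-0.48  0.74 -0.21  1.82  0.25  0.6  -2.08]
```

Request:
servo_tool --series '[0, 0, 0.5, 0, 0.6, 0, 0, 0.5, 0, 0.3, 0, 0, 0.5, 0, 0, 0, 0, 0.5, 0, 0, 0, 0, 0.5, 0, 0]'

```text
time: 27.65
tool_pos: [0.4921, 0.2832, 0.1415]
tool_rot: [2.041, 0.344, -2.04]
ft_force: [-0.6, 0.2, -0.4]
width: 0.0801
```

```bash
python3 -c "
from h import *
st()
im=camera('wrist')[:,:,::-1]; cv2.imwrite('pics/w33.png',im)
s=st()"
```

```text
t 27.65 pos [492.1 283.2 141.5] yaw -70.87 F [-0.6  0.2 -0.4] T [-0.04 -0.01 -0.01] w 80.1 j [-0.48  0.74 -0.21  1.82  0.25  0.6  -2.08]
t 27.7 pos [492.1 283.1 141.5] yaw -70.87 F [-0.3  0.8  0. ] T [-0.03 -0.01  0.  ] w 85.1 j [-0.48  0.74 -0.21  1.82  0.25  0.6  -2.08]
```

View pics/w33.png

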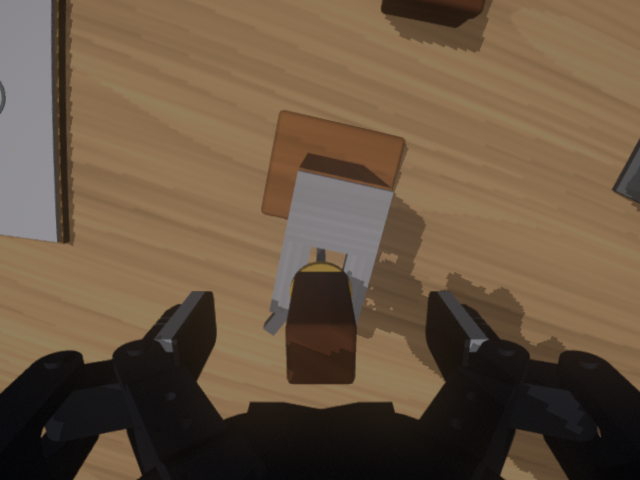

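Rod hangs as before, fingers clear (handle px 287–356). Rise straight up and check everything.

Request:
servo_tool --series '[0, 0, 6, 0, 0, 0, 0, 20, 0, 0, 0, 0, 45, 0, 0, 0, 0, 75, 0, 0, 0, 0, 110, 0, 0]'

```text
time: 28.12
tool_pos: [0.4911, 0.2825, 0.252]
tool_rot: [2.037, 0.343, -2.043]
ft_force: [0.2, 0.1, 0.6]
width: 0.0854
```

Request:
servo_tool --series '[-10, -30, 25, 0, 0, -20, -60, 50, 0, 0, -30, -90, 50, 0, 0, -30, -100, 50, 0, 0, -30, -100, 50, 0, 0]'

```text
time: 28.53
tool_pos: [0.462, 0.1795, 0.3022]
tool_rot: [2.043, 0.337, -2.042]
ft_force: [-0.3, 0.3, -0.2]
width: 0.0852
```

```bash
python3 -c "
from h import *
st()
for n in ('wrist','scene','top'):
    im=camera(n)[:,:,::-1]; cv2.imwrite(f'pics/{n}34.png',im)
    if n=='top': crop(im,150,140,430,350,2.8,'pics/t34.png')
s=st()"
```

```text
t 28.53 pos [462.  179.5 302.2] yaw -71.16 F [-0.3  0.3 -0.2] T [-0.01  0.03 -0.04] w 85.2 j [-0.28  0.43 -0.28  1.85  0.15  0.88 -1.87]
t 28.68 pos [462.3 184.7 301.4] yaw -70.79 F [0.5 1.  0.7] T [0.02 0.04 0.02] w 85.9 j [-0.28  0.44 -0.28  1.84  0.15  0.88 -1.87]
```

View pics/scene34.png

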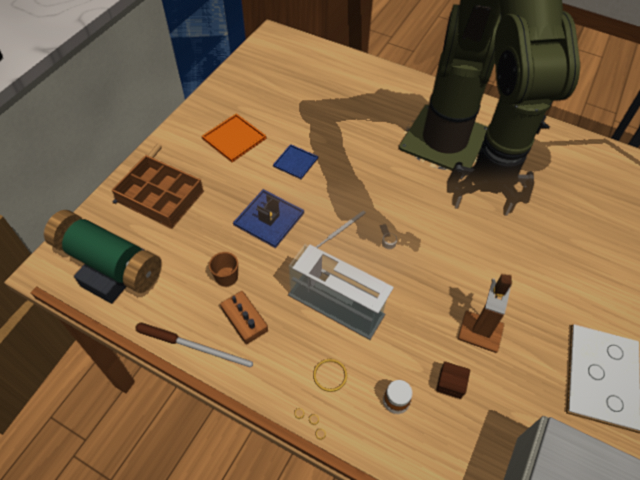

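View pics/wrist34.png

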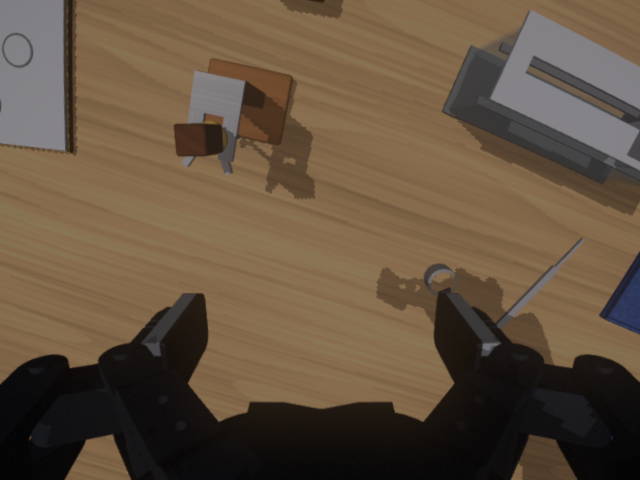

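View pics/t34.png

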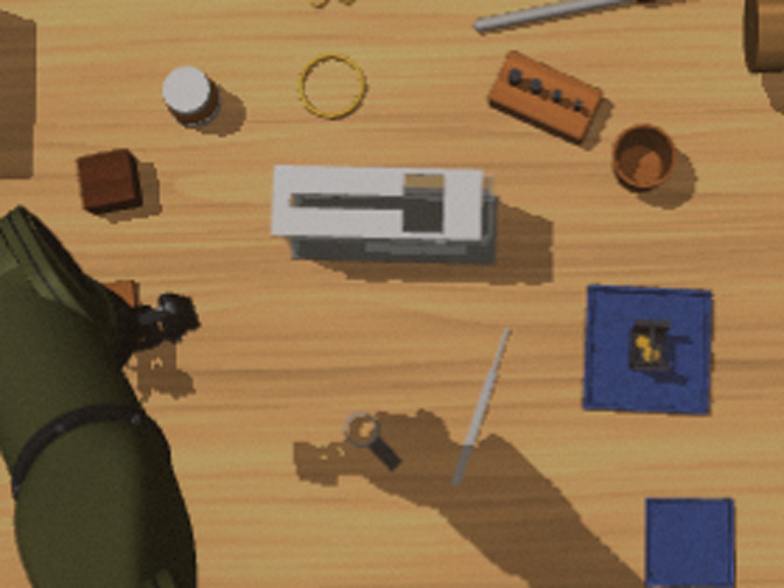

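Request:
servo_tool --series '[0, 0, 0, 0, 0, 0, 0, 0, 0, 0, 0, 0, 0, 0, 0]'

```text
time: 28.93
tool_pos: [0.462, 0.1842, 0.3011]
tool_rot: [2.039, 0.346, -2.04]
ft_force: [0.8, 0.4, 0.0]
width: 0.0856
```

```bash
python3 -c "
from h import *
st(); print(sign_off())"
```

```text
t 28.93 pos [462.  184.2 301.1] yaw -70.78 F [0.8 0.4 0. ] T [0.04 0.05 0.02] w 85.6 j [-0.28  0.44 -0.28  1.84  0.15  0.88 -1.87]
the job is handed in; nothing more can be done
None
```

The basket is out of the tank and stands upright and flat near the middle of the larger blue tray. It is unhooked, and the rod hangs back in the fork of its stand. I handed the job in at 28.9 s, and the sign-off gave no verdict.

- **Drawing to the stop:** I hooked the bar through the slot and drew the basket along the rails until the stop was felt at about 3 N.
- **Lifting out:** At first I was still pressing on the stop plate with about 2 N, and the basket tilted a little. I backed off 2.5 mm, it hung straight again, and it then rose through the mouth with nothing but its own weight on the hook.
- **Setting down:** The weight came off the hook within about 2.5 mm of creeping descent. The hook then came out from under the bar without moving the basket.
- **Last checks:** The final pictures show the basket standing in the tray with its rings inside and the rod's collar on the fork with the shaft in the slot. By eye, the other things are where they were. The robot was clear of everything, with a wrist force under 1 N.
- **Disagreement:** My two readings of where the rod sits in the fork differed by about 2 mm, which is within the slot's play. The collar seated at the same height as when I took it.

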